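# Load the bench shaker and pin its keeper

### The arm

A 6-joint arm with a two-finger parallel gripper is mounted at the origin on the work surface. World frame = base frame: x ahead of the robot, y to its left, z up, the work surface at z = 0. Lengths are in m, angles in rad, forces in N, time in s.
With the tool pointing down it reaches from about 0.25 to 0.725 m from the base axis. Payload 4 kg.
Tool frame: the origin (TCP) lies at the very end of the fingers, on their centre line; the grasp point (between the pads) lies 19 mm behind it (env.tcp_to_grasp is the distance from the TCP to the grasp point, in m); z points along the fingers, y is the direction in which the jaws open and shut (so a half turn about z gives the same grasp; the last joint's range is limited). The gripper opens to 85 mm and grips with 20 to 120 N. Pads are 22 mm wide; open, the fingers measure 114 mm over their backs; the gripper's body (76 mm by 85 mm) begins 54 mm behind the grasp point. The pads swing forward as they close: fully open they stand 13 mm farther back than shut.
Start: joints at [-1.15, 0.241, 0.005, 1.335, 0, 1.571], TCP at [0.204, -0.456, 0.231] pointing down, gripper open.
Joint ranges: [-2.72, 2.72], [-1.05, 1.87], [-1.09, 1.28], [-1.99, 2.15], [-1.42, 1.44], [-3.14, 3.14]. Speed limits (rad/s): [2.79, 2.79, 3.14, 3.14, 3.14, 3.14].

### API

Orientations are given as a rotation vector (axis times angle).
In Python, from bench import env gives the robot as it stands.
- The arm moves only by the tool carry_out, never from a script. Its argument "series" is a list that holds one entry, the list of rows, each a list of 7 numbers: the shift along the tool's x, y, z in m, then the turn, a rotation vector about the tool's x, y, z in degrees, then the closure in counts, from 0 (fully open) to 255 (shut). In form: [[[x, y, z, ax, ay, az, gripper], ...]]. A call has 1 to 8 rows; each row shifts and turns the commanded pose from where the row before left it, along the tool's axes as they then stand; what a row does not reach is not made up. A row lasts 1/8 s, in which the tool goes at most 62.5 mm and 10.7 degrees, less where a joint would pass 70% of its speed; a pose out of reach is approached as far as the arm can. A call with a gripper value outside its range is refused whole. The fingers move at their own pace and stop on an object; "newtons" is the grip in N (left out, the last holds). Time passes only in rows, so rows that do not move let the fingers close. It gives the time, the measured TCP pose, the force and the opening at its end, in the units of the state.
- env.get_state(): the state, without advancing time (a new reading comes with each control period).
- env.capture(name): name is "scene" or "top"; returns a dict with "image" (384x512x3 uint8, red, green, blue), "fx", "fy", "cx", "cy" (pixels), "distortion" ([k1, k2, p1, p2, k3] as OpenCV has them; the pictures are not rectified), "view" (4x4, takes a point from world to camera coordinates). Camera axes: x right, y up, looking along -z (the intrinsics and any distortion apply to the point x, -y, -z); pixel columns grow to the right and rows downward; lengths in m; the calibration is good to about 2 mm. A picture is of the moment at which its call begins. There is no depth.
- env.close_job(): hands the job in, once; it reports no verdict.
Trained networks look in a picture, given as the dict that the camera call returned (one of the last four; its "shot" number tells which), for a name from the list of things; names that differ only in an ending like _2 or _b are one class to them, and where a whole thing is asked for, a point or a joint stands for the part that bears it (a point fixed in the world has none). Each returns a list of dicts, best first, with "score" (0 to 1); they miss things now and then, are a little off and sometimes report something else, mostly with a low value. They report only what shows in the picture. A call takes as long as a camera call.
- env.look_for(target, picture): "bbox" ([left, top, right, bottom] as shares, 0 to 1, of the picture: columns of its width, rows of its height, round what is visible of it).
- env.outline_of(target, picture): "mask" (384x512 bool, what is visible of it) and "bbox" ([left, top, right, bottom] as shares, 0 to 1, of the picture: columns of its width, rows of its height, round what is visible of it).
The state is a dict: "time": time; "qpos": joint angles; "qvel": joint speeds; "joint_efforts": joint torques, N m; "position": TCP position; "eef_rot": TCP orientation; "force": force on the tool from outside, world axes, zero at the start; "ft_torque": the same for the moment, N m; "finger_gap": finger opening in m.
Only numpy, scipy, OpenCV 4.12 (cv2) and the standard library are available. Lean on these libraries where they do the work, as an engineer would, in place of code of your own. Each camera call takes 0.05 s, during which the arm holds its last target. There are 200 camera calls.

### The job

Load the shaker: stand every square sample bottle fully down in a pocket of the rack, one to a pocket, swing the hinged keeper plate down over the caps until it rests on the shoulder of the locking post, push the hitch pin all the way through the post's cross hole from either side, and swing its sprung wire loop over the top of the post until it snaps shut. Leave the other things on the counter where they are.

Things in the scene. Friction and masses are not known exactly. Their poses are not given: they have to be found in the camera images.
- bottle1_mid (a point): Centre (half-way up, 43.5 mm above the foot) of a white square sample bottle: body 38 x 38 mm, 60 mm high, flats along its own x and y; round black cap 29 mm across from 68 to 87 mm above the foot; about 120 g, heavy at the foot. It stands upright on the counter at any yaw. 2 to 4 of the four are there in a run.
- bottle2_mid (a point): The same point of another square bottle, alike in all.
- bottle3_mid (a point): The same point of another square bottle, alike in all.
- bottle4_mid (a point): The same point of another square bottle, alike in all.
- pocket1 (a point): Where a bottle's centre is when it stands fully down in this pocket, 121.5 mm above the counter. Axes as the shaker's. Pockets are 42 x 42 mm, sides along x and y, 18 mm deep (floor at 78 mm), 48 mm between centres; any bottle may go in any. The rack block is 56 mm wide in x; above it the space beside a bottle in x is free for 35 mm or more.
- pocket2 (a point): The same for the next pocket along the row (shaker +y from pocket 1 to 4). The shaker is a fixed white box, 240 mm (x) x 300 mm (y); the row of pockets in its grey rack runs along its y; its +x points to the keeper's hinge, its -x to the locking post and the control panel.
- pocket3 (a point): The same for the next pocket along the row.
- pocket4 (a point): The same for the next pocket along the row.
- keeper (a joint): Angle of the keeper plate about its hinge: 0 = closed, level, 3 mm above the caps, resting on the post's shoulder; grows as it opens upward (stop at 1.85, leaning back). It starts open at 1.7 to 1.8. The hinge is stiff: the plate stays at any angle where it is left, takes about 0.2 N m to swing, and has to be pressed home.
- keeper_hinge (a point): Middle of the keeper's hinge axis (along the shaker's y), 170.5 mm above the counter, 62 mm from the pocket row in the shaker's +x; axes as the shaker's. The brackets at its ends are 110 mm to either side. The plate is aluminium, 5 mm thick, 204 mm wide (y) from 8 to 124 mm from the hinge.
- keeper_edge (a point): Middle of the rail at the end of the keeper's tongue, 169 mm from the hinge; moves with the plate, its -x axis points away from the hinge, z is square to the plate (up when closed). The tongue is 70 mm wide, from 124 to 174 mm from the hinge, with a window (32 mm in y, 124 to 164 mm from the hinge) that the post comes through.
- post_hole (a point): Centre of the round cross hole (12.5 mm) in the steel locking post, 193 mm above the counter; axes as the shaker's, the hole runs along y. Here the post is 24 mm (x) x 20 mm (y); its top is 16 mm above this point. The closed keeper's top face is 20 mm below it. The post is 78 mm from the pocket row in -x, half-way along it.
- pin: The steel hitch pin as a whole, about 100 to 145 g; origin under the centre of its head, x towards the tip, z up. It lies on the counter on a flat of its head, at any yaw, its wire loop held up and back at the open stop.
- pin_grip (a point): Centre of the pin's square head (44 mm along x, 16 x 16 mm). The round shaft, 10 mm in diameter, runs from 22 to 62 mm ahead of this point in the pin's +x, its last 8 mm tapered to 4 mm. Axes as the pin's.
- pin_seat (a point): Point of the pin's axis 32 mm ahead of the head's centre, 10 mm ahead of the head's front face: it lies at the centre of the post's hole when the pin is all the way in, head against the post.
- loop (a joint): Angle of the pin's sprung wire loop about its hinge, 18 mm behind the head's centre, along the pin's y: 0 = fully open, pointing up and back behind the head; 2.3 = shut, level along the pin, end bar just beyond the tip, around the post. An over-centre spring (about 0.05 N m) holds it at either end and flips it near 1.15.
- loop_bar (a point): Middle of the loop's end bar, 88 mm from its hinge. The loop is of 4 mm wire: two legs 42 mm apart, joined by this bar, which runs along the pin's y; moves with the loop.
- dish: Bystander: shallow glass dish, 90 mm across, 16 mm high; to be left alone. Origin at its underside.
- marker: Bystander: black marker pen, 120 mm long, lying; to be left alone. Origin at its underside.
- beaker: Bystander: glass beaker, 68 mm across, 85 mm high; to be left alone. Origin at its underside.
- round_jar: Bystander: round white jar with a black cap, 52 mm across, 75 mm high (not a sample bottle: it is round); to be left alone. Origin at its underside.
- slide_box: Bystander: grey box 85 x 170 x 35 mm; to be left alone. Origin at its underside.
- spatula: Bystander: steel lab spatula, 180 mm long, lying; to be left alone. Origin at its underside.
- reagent: Bystander: amber bottle, 64 mm across, 150 mm high; to be left alone. Origin at its underside.

How it is judged:
By the outcome, as a careful person would: the job done as asked, in the order asked, and still so for the second after the job is handed in, with the robot touching nothing.
Of bottle1, bottle2, bottle3, bottle4 only 2 to 4 are there at a start; the rules pass over those that are not, and their reading is None.
At some moment in a run one of bottle1, bottle2, bottle3, bottle4, pin may be knocked a few centimetres aside while the robot is not near it.
It also fails if it takes over 210 s, if anything falls off the work surface, if the arm or the gripper's body presses on something with over 40 N, if the wrist force passes 120 N, or if a joint passes its speed limit or range.

## Working session

There is one attempt and no reset: what is moved stays moved. The work goes in short steps, Python scripts to look and compute and a tool call to move; the robot and the scene stay as the last step left them, time stands still between calls to the robot, and variables do not carry over. Pictures are saved under pics/ and viewed, about 12 in all and at most 16, crops included, and the job is handed in when it is done.

Besides the shell and the picture viewer there is one more tool, called as name([rows], argument=value, ...), one row to a line, values as JSON. carry_out: Moves the arm, as the interface text tells. Its arguments: {"type":"object","properties":{"series":{"type":"array","items":{"type":"array","items":{"type":"array","items":{"type":"number"}}}},"newtons":{"type":"number"}},"required":["series"]}

```bash
ls; mkdir -p pics; python3 - <<'E'
from bench import env
import cv2
s=env.get_state(); print({k:(v if not hasattr(v,'round') else v) for k,v in s.items()})
for n in ("scene","top"):
    p=env.capture(n); cv2.imwrite(f"pics/{n}0.png",cv2.resize(p["image"][:,:,::-1],(800,600)))
    print(n,p["fx"],p["fy"],p["cx"],p["cy"],p["distortion"],p["view"],p["shot"])
E
```

```text
pics
{'time': 0.0, 'qpos': array([-1.14999979e+00,  2.41403293e-01,  3.76390559e-03,  1.33519260e+00,
       -3.84361634e-05,  1.57081048e+00]), 'qvel': array([-5.26566634e-04, -3.76473566e-04,  3.52081118e-04,  3.70764157e-04,
        5.77442757e-05,  6.23906819e-04]), 'joint_efforts': array([ 1.84262390e-04, -3.72319508e+01,  2.52406490e+01,  1.69976457e-02,
       -6.87435227e-05,  8.81301048e-06]), 'position': array([ 0.20398402, -0.45582997,  0.23043293]), 'eef_rot': array([-3.07037920e+00, -6.55683969e-01,  7.26425849e-04]), 'force': array([0.66532821, 0.73188217, 0.01803526]), 'ft_torque': array([ 0.03097343,  0.02950441, -0.04733847]), 'finger_gap': 0.08559595168469178}
scene 467.8507530238541 467.8507530238541 258.7195442633751 201.1836634286714 [-0.107009  0.        0.        0.        0.      ] [[-0.10232113  0.99474873 -0.00231098  0.0793479 ]
 [-0.77818086 -0.0785971   0.62310275  0.29919742]
 [ 0.61964904  0.06555494  0.78213657 -1.77760854]
 [ 0.          0.          0.          1.        ]] 1
top 449.1935386221459 449.1935386221459 252.56348473010445 184.62418362617808 [-0.10520597  0.          0.          0.          0.        ] [[ 0.01193544 -0.99992183  0.00372657 -0.02923223]
 [ 0.98492359  0.01239947  0.17254501 -0.50058502]
 [-0.17257773  0.00161098  0.98499458 -1.60188199]
 [ 0.          0.          0.          1.        ]] 2
```

View pics/scene0.png

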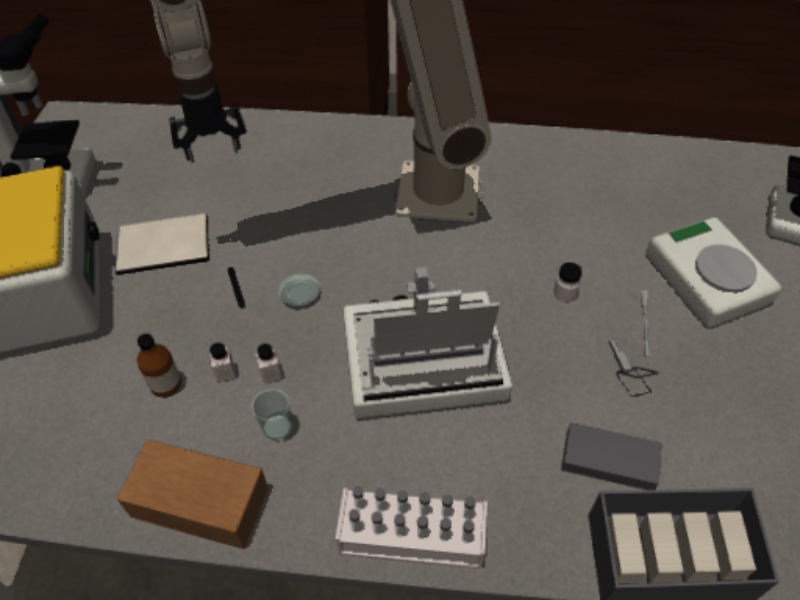

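View pics/top0.png

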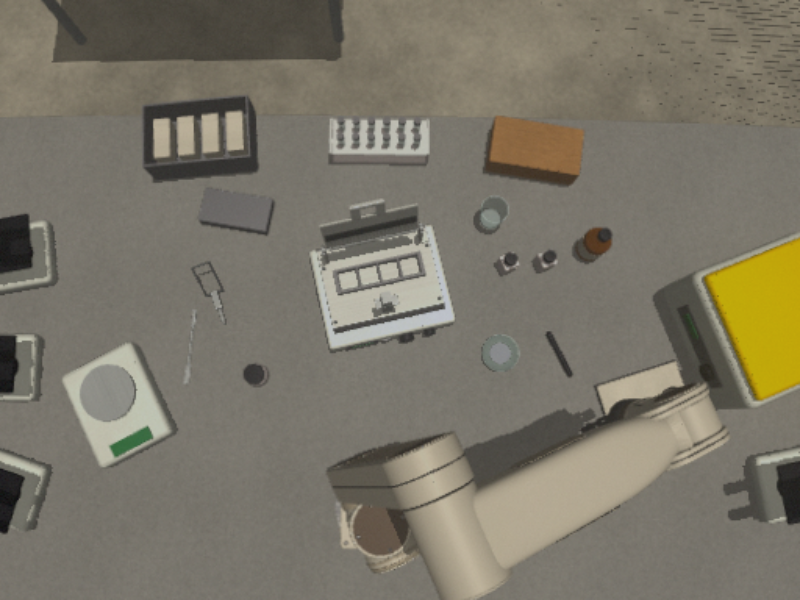

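```bash
cat > h.py <<'E'
import numpy as np, cv2
from bench import env
def uv_ray(p,uv):
    K=np.array([[p["fx"],0,p["cx"]],[0,p["fy"],p["cy"]],[0,0,1]])
    n=cv2.undistortPoints(np.array([[uv]],float),K,np.array(p["distortion"]))[0,0]
    V=np.array(p["view"]); d=V[:3,:3].T@np.array([n[0],-n[1],-1]); return -V[:3,:3].T@V[:3,3],d
def atz(p,uv,z):
    o,d=uv_ray(p,uv); return o+d*(z-o[2])/d[2]
def proj(p,X):
    X=np.atleast_2d(X); V=np.array(p["view"]); c=X@V[:3,:3].T+V[:3,3]; c=c*[1,-1,-1]
    K=np.array([[p["fx"],0,p["cx"]],[0,p["fy"],p["cy"]],[0,0,1]])
    return cv2.projectPoints(c,np.zeros(3),np.zeros(3),K,np.array(p["distortion"]))[0][:,0]
def tri(rays):
    A=np.zeros((3,3));b=np.zeros(3)
    for o,d in rays:
        d=d/np.linalg.norm(d);M=np.eye(3)-np.outer(d,d);A+=M;b+=M@o
    return np.linalg.solve(A,b)
def crop(p,name,x0,y0,x1,y1,s,pts=()):
    im=cv2.resize(p["image"][y0:y1,x0:x1,::-1],None,fx=s,fy=s,interpolation=cv2.INTER_CUBIC)
    for u,v in pts: cv2.circle(im,(int((u+.5-x0)*s),int((v+.5-y0)*s)),3,(0,0,255),1)
    cv2.imwrite(f"pics/{name}.png",im)
def box(b): return np.array([(b[0]+b[2])/2*512,(b[1]+b[3])/2*384])
E
python3 - <<'E'
from h import *
P={n:env.capture(n) for n in ("scene","top")}
for t in ["bottle1_mid","pocket1","keeper_hinge","keeper_edge","post_hole","pin","pin_grip","pin_seat","loop_bar"]:
    for n,p in P.items():
        for r in env.look_for(t,p)[:5]:
            if r["score"]>.2:print(t,n,round(r["score"],2),np.round(np.array(r["bbox"])*[512,384,512,384],1).tolist(),np.round(atz(p,box(r["bbox"]),{'b':.0435,'k':.17,'l':.07}.get(t[0],.193 if t=='post_hole' else .1215 if t[:2]=='po' else .008)),3).tolist())
import pickle
crop(P["top"],"shk",185,120,305,230,6)
a=cv2.imread("pics/shk.png")
crop(P["top"],"pinb",105,150,165,240,6)
crop(P["top"],"bot",310,150,370,180,8)
c=[cv2.imread(f"pics/{n}.png") for n in("pinb","bot")]
W=np.zeros((540,860,3),np.uint8);W[:540,:360]=c[0];W[:240,370:850]=c[1];cv2.imwrite("pics/pb.png",W[:,:800])
crop(P["scene"],"sshk",210,165,340,270,6)
E
```

```text
bottle1_mid scene 0.49 [216.4, 174.4, 328.5, 268.0] [0.497, 0.014, 0.044]
bottle1_mid top 0.45 [198.5, 126.5, 291.3, 224.3] [0.535, 0.006, 0.044]
pocket1 scene 0.76 [218.5, 170.3, 326.9, 266.6] [0.544, 0.017, 0.121]
pocket1 scene 0.38 [159.9, 247.3, 187.7, 281.7] [0.724, -0.234, 0.121]
pocket1 top 0.94 [196.6, 127.9, 292.1, 227.2] [0.512, 0.006, 0.121]
keeper_hinge scene 0.61 [219.0, 168.1, 325.8, 271.6] [0.584, 0.018, 0.17]
keeper_hinge top 0.66 [200.1, 128.9, 291.5, 225.4] [0.504, 0.0, 0.17]
keeper_hinge top 0.42 [353.1, 214.2, 366.1, 241.9] [0.336, -0.383, 0.17]
keeper_edge scene 0.98 [238.9, 183.2, 319.3, 229.8] [0.536, 0.033, 0.17]
keeper_edge scene 0.54 [391.2, 219.2, 421.5, 239.7] [0.581, 0.384, 0.17]
keeper_edge top 0.66 [203.5, 128.9, 265.6, 161.4] [0.616, 0.041, 0.17]
keeper_edge top 0.23 [195.3, 128.2, 291.3, 226.5] [0.503, 0.009, 0.17]
post_hole scene 0.73 [362.0, 271.2, 426.4, 315.2] [0.791, 0.331, 0.193]
post_hole scene 0.71 [217.1, 170.8, 329.3, 270.8] [0.604, 0.022, 0.193]
post_hole scene 0.44 [408.3, 238.5, 423.4, 240.7] [0.628, 0.4, 0.193]
post_hole top 0.88 [197.4, 126.6, 293.2, 223.7] [0.506, 0.002, 0.193]
pin scene 0.7 [177.0, 174.0, 206.1, 199.3] [0.355, -0.27, 0.008]
pin scene 0.54 [390.5, 220.7, 401.7, 238.0] [0.464, 0.402, 0.008]
pin scene 0.44 [217.8, 167.5, 326.9, 269.3] [0.46, 0.011, 0.008]
pin top 0.61 [137.0, 187.8, 141.2, 196.7] [0.473, 0.402, 0.008]
pin_grip scene 0.58 [392.0, 220.4, 418.2, 240.7] [0.466, 0.431, 0.008]
pin_grip scene 0.33 [165.4, 221.8, 181.8, 243.4] [0.546, -0.29, 0.008]
pin_grip top 0.35 [154.4, 232.7, 172.2, 251.3] [0.289, 0.303, 0.008]
pin_seat scene 0.46 [391.2, 219.4, 418.9, 243.2] [0.469, 0.43, 0.008]
pin_seat top 0.67 [120.6, 164.4, 143.4, 203.9] [0.503, 0.431, 0.008]
pin_seat top 0.28 [153.9, 233.5, 172.5, 249.2] [0.291, 0.303, 0.008]
loop_bar scene 0.62 [408.2, 236.2, 420.9, 238.0] [0.533, 0.438, 0.07]
```

View pics/shk.png

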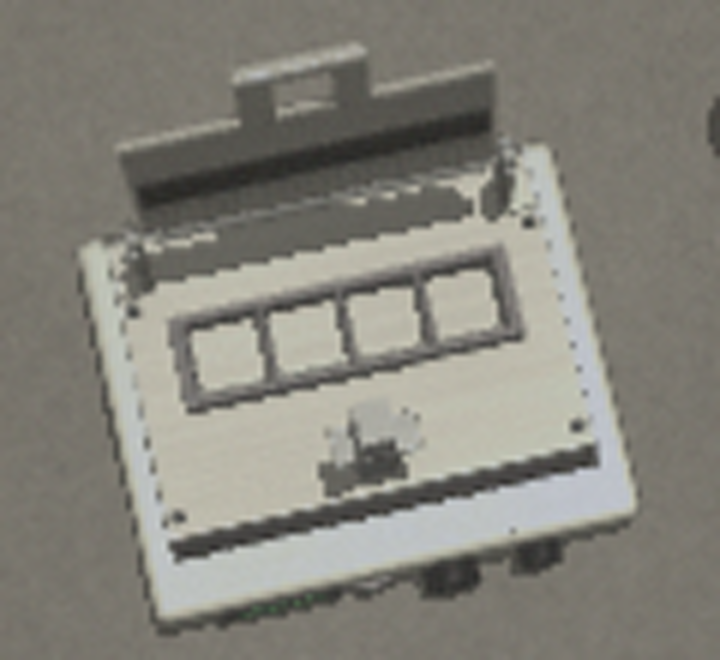

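View pics/pb.png

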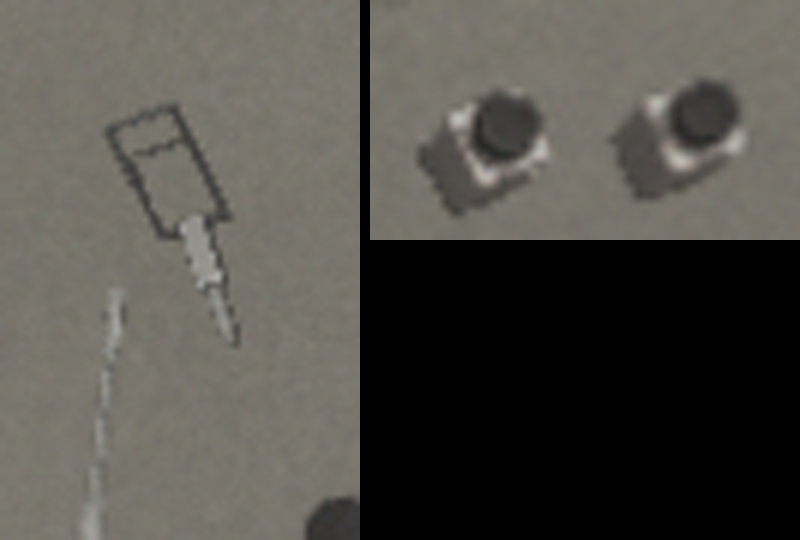

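View pics/sshk.png

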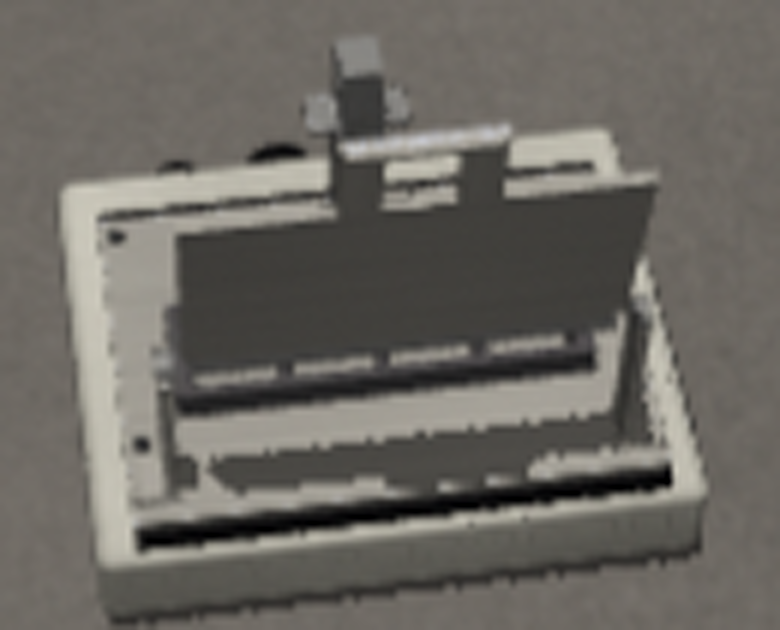

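```bash
cat > fit.py <<'E'
from h import *
from scipy.optimize import minimize
from scipy.ndimage import map_coordinates
P={n:env.capture(n) for n in ("scene","top")}
def S(q,X): 
    X=np.atleast_2d(X);c,s=np.cos(q[2]),np.sin(q[2])
    return np.c_[q[0]+c*X[:,0]-s*X[:,1],q[1]+s*X[:,0]+c*X[:,1],X[:,2]]
def rect(cx,cy,w,h,z,n=25):
    t=np.linspace(-.5,.5,n);o=np.ones(n)*.5
    return np.r_[np.c_[cx+w*t,cy+h*o,o*2*z],np.c_[cx+w*t,cy-h*o,o*2*z],np.c_[cx+w*o,cy+h*t,o*2*z],np.c_[cx-w*o,cy+h*t,o*2*z]]
def grad(p):
    g=cv2.GaussianBlur(cv2.cvtColor(p["image"],cv2.COLOR_RGB2GRAY).astype(np.float32),(0,0),.8)
    return np.hypot(cv2.Sobel(g,cv2.CV_32F,1,0),cv2.Sobel(g,cv2.CV_32F,0,1))
G={n:grad(p) for n,p in P.items()}
def sc(n,X):
    uv=proj(P[n],X)-0; return np.minimum(map_coordinates(G[n],[uv[:,1],uv[:,0]],order=1),150).mean()
if __name__=="__main__":
    t=P["top"]; k=lambda u,v:atz(t,((u/6+185-.5),(v/6+120-.5)),.096)
    c=[k(170,322),k(505,247),k(523,333),k(190,410)]; m=np.mean(c,0)
    yv=(c[0]-c[1]+c[3]-c[2]); yaw=np.arctan2(-yv[0],yv[1]); print("clicks",m,yaw,[np.linalg.norm(c[i]-c[(i+1)%4]).round(4) for i in range(4)])
    pt=atz(P["scene"],(210+358/6-.5,165+57/6-.5),.209);pt2=atz(t,(185+387/6-.5,120+413/6-.5),.209);print("post",pt,pt2, S([m[0],m[1],yaw],[-.078,0,.209]))
    for L in (.196,.2,.204):
        E=[rect(0,0,.056,L,.096)]+[rect(0,y,.042,.042,.096) for y in(-.072,-.024,.024,.072)]
        f=lambda q:-(sc("top",S(q,E[0]))+sc("top",S(q,np.vstack(E[1:])))+.3*sc("top",S(q,rect(-.078,0,.024,.02,.209)))+.3*sc("scene",S(q,rect(-.078,0,.024,.02,.209))))
        best=min((minimize(f,[m[0]+a,m[1]+b,yaw+d],method="Nelder-Mead",options=dict(initial_simplex=np.array([m[0]+a,m[1]+b,yaw+d])+np.array([[0,0,0],[.004,0,0],[0,.004,0],[0,0,.03]]))) for a in(-.003,.003) for b in(-.003,.003) for d in(-.02,.02)),key=lambda r:r.fun)
        print(L,best.x,best.fun)
    for n,z in(("A",(507-370,124)),("B",(705-370,112))):
        print(n,atz(t,(310+z[0]/8-.5,150+z[1]/8-.5),.087))
    for n in [((180,232),(235,345))]:
        a,b=[atz(t,(105+u/6-.5,150+v/6-.5),zz) for (u,v),zz in zip(n[0:1][0],(.012,.008))]
        print("pin hinge end/tip",a,b)
E
python3 fit.py
python3 - <<'E'
from h import *
p=env.capture("scene")
crop(p,"sb",125,210,185,250,8)
crop(p,"sp",380,205,430,260,8)
a=cv2.imread("pics/sb.png");b=cv2.imread("pics/sp.png")
W=np.zeros((440,800,3),np.uint8);W[:320,:480]=a;W[:,400+80:]=b[:, :320];cv2.imwrite("pics/sbp.png",W)
E
```

```text
clicks [0.52919976 0.01364145 0.096     ] 0.24066728732689477 [np.float64(0.2044), np.float64(0.0533), np.float64(0.2023), np.float64(0.0545)]
post [ 0.45247262 -0.00278249  0.209     ] [ 0.45940662 -0.01126706  0.209     ] [[ 0.45344779 -0.00494991  0.209     ]]
0.196 [0.52580297 0.01975368 0.25135698] -334.45166015625
0.2 [0.52719359 0.01484425 0.22675927] -343.3528137207031
0.204 [0.52723469 0.0149344  0.2261194 ] -344.0798034667969
A [ 0.56849345 -0.28920448  0.087     ]
B [ 0.57536466 -0.37949471  0.087     ]Traceback (most recent call last):
  File "fit.py", line 30, in <module>
    a,b=[atz(t,(105+u/6-.5,150+v/6-.5),zz) for (u,v),zz in zip(n[0:1][0],(.012,.008))]
                                               ^^^^^
TypeError: cannot unpack non-iterable int object
```

View pics/sbp.png

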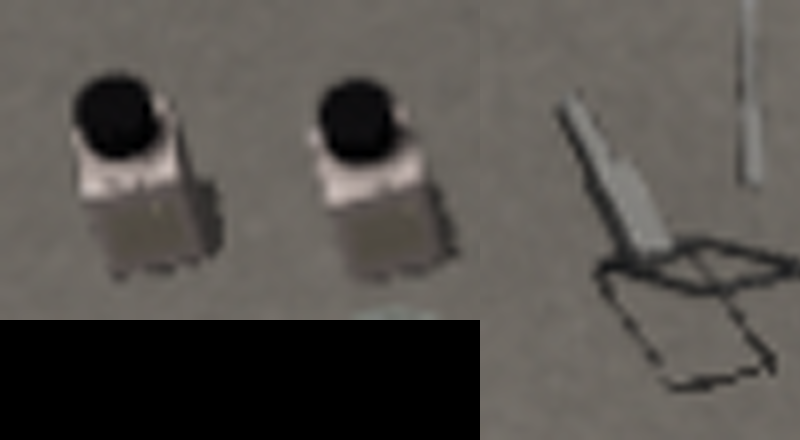

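```bash
sed -i '/for n in \[((180/,$d' fit.py; cat > fit2.py <<'E'
from fit import *
def nm(f,q,d): 
    return minimize(f,q,method="Nelder-Mead",options=dict(initial_simplex=np.array(q)+np.vstack([np.zeros(len(q)),np.diag(d)])))
def circ(r,z,n=60):
    a=np.linspace(0,2*np.pi,n);return np.c_[r*np.cos(a),r*np.sin(a),0*a+z]
top=rect(0,0,.038,.038,.060);foot=rect(0,0,.038,.038,0.0);
def bott(q):
    s=0
    for n in P:
        s+=sc(n,S(q,circ(.0145,.087)))+sc(n,S(q,top))+.5*sc(n,S(q,foot))
    return -s
def fitb(x,y):
    return min((nm(bott,[x,y,w],[.005,.005,.12]) for w in np.radians([5,20,35,50,65,80])),key=lambda r:r.fun)
if __name__=="__main__":
    F={}
    for n,z in(("A",(.5685,-.289)),("B",(.5754,-.3795))):
        r=fitb(*z);F[n]=r.x;print(n,r.x[:2].round(4),np.degrees(r.x[2])%90,r.fun)
    def pinf(q): # q: head centre x,y,yaw
        hd=rect(0,0,.044,.016,.016);t=np.linspace(.024,.054,20)
        sh=np.r_[np.c_[t,0*t+.005,0*t+.008],np.c_[t,0*t-.005,0*t+.008]]
        return -sum(sc(n,S(q,hd))+sc(n,S(q,sh)) for n in P)
    t=P["top"];a=atz(t,(105+188/6-.5,150+225/6-.5),.012);b=atz(t,(105+236/6-.5,150+345/6-.5),.008)
    d=b-a;q0=[*(a+d*.26)[:2],np.arctan2(d[1],d[0])];print("pin clicks",q0,np.linalg.norm(d))
    r=min((nm(pinf,[q0[0]+i,q0[1]+j,q0[2]+k],[.004,.004,.1]) for i in(-.003,.003) for j in(-.003,.003) for k in(-.05,.05)),key=lambda r:r.fun);print("pin",r.x,r.fun);qp=r.x
    qs=[.5272,.0149,.2263]
    def kc(th,r,y): return S(qs,[[.062-r*np.cos(th),y,.1705+r*np.sin(th)]])[0]
    for th in(1.65,1.7,1.75,1.8):
        print(th,proj(P["scene"],[kc(th,.124,.102),kc(th,.124,-.102),kc(th,.174,.035),kc(th,.174,-.035)]).round(1).tolist())
    im=[]
    pts={}
    for n in P:
        L=[proj(P[n],S(F[k],X)) for k in F for X in(top,foot)]+[proj(P[n],S(qp,rect(0,0,.044,.016,.016)))]
        L+=[proj(P[n],S(qs,rect(0,0,.056,.202,.096,40))),proj(P[n],S(qs,rect(-.078,0,.024,.02,.209)))]+[proj(P[n],S(qs,rect(0,y,.042,.042,.096))) for y in(-.072,-.024,.024,.072)]
        pts[n]=np.vstack(L)
    def cr(n,x0,y0,x1,y1,s=6):
        im=cv2.resize(P[n]["image"][y0:y1,x0:x1,::-1],None,fx=s,fy=s,interpolation=cv2.INTER_CUBIC)
        for u,v in pts[n]: cv2.circle(im,(int((u+.5-x0)*s),int((v+.5-y0)*s)),0,(0,0,255),-1)
        return im
    W=np.zeros((600,800,3),np.uint8)
    for (n,b,x,y) in [("top",(205,155,285,205),0,0),("top",(313,150,367,185),476,0),("scene",(127,210,185,250),452,220),("top",(130,180,150,215),0,310),("scene",(385,210,420,250),130,310),("scene",(255,165,285,195),345,460)]:
        i=cr(n,*b); i=i[:600-y,:800-x];W[y:y+i.shape[0],x:x+i.shape[1]]=i
    cv2.imwrite("pics/fit.png",W)
E
python3 fit2.py
```

```text
A [ 0.5671 -0.289 ] 27.695685445969985 -590.375
B [ 0.5737 -0.3801] 21.101044297059858 -583.2116088867188
pin clicks [np.float64(0.4724681475095321), np.float64(0.4062812943493274), np.float64(-2.7207082928538275)] 0.08183446110630425
pin [ 0.47427929  0.40656534 -2.69704638] -356.5097351074219
1.65 [[317.8, 191.2], [237.6, 199.1], [293.1, 182.0], [264.5, 184.7]]
1.7 [[318.3, 193.2], [237.8, 201.1], [293.7, 184.9], [265.0, 187.7]]
1.75 [[318.7, 195.3], [238.1, 203.3], [294.2, 187.9], [265.5, 190.7]]
1.8 [[319.1, 197.5], [238.3, 205.5], [294.8, 191.1], [265.9, 193.9]]
```

View pics/fit.png

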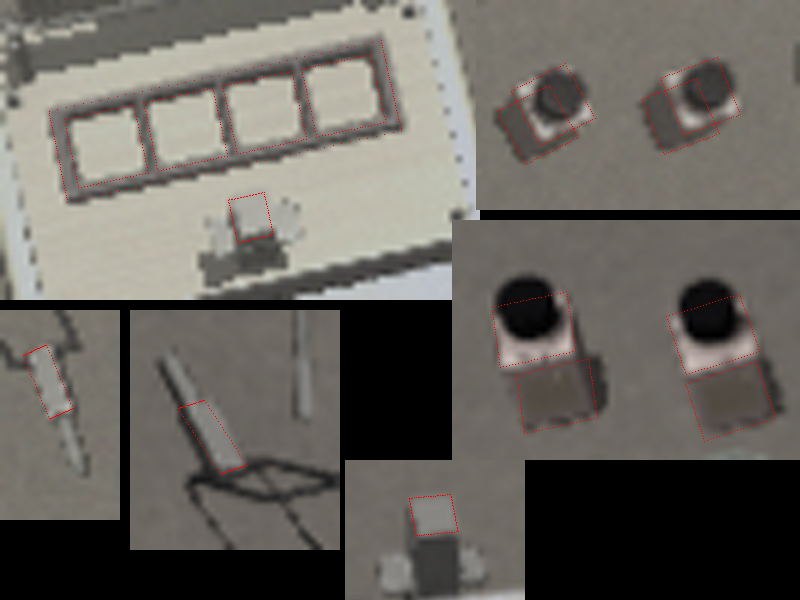

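```bash
cat > plan.py <<'E'
# usage: plan([(x,y,z,jawdeg,grip,rows),...]) prints rows from present measured pose; wait rows: rows<0 -> hold
import json
from h import *
from scipy.spatial.transform import Rotation as R
def tool(ps): # tool down, jaw along ps deg
    p=np.radians(ps);y=np.array([np.cos(p),np.sin(p),0]);z=np.array([0,0,-1.]);return R.from_matrix(np.c_[np.cross(y,z),y,z])
def jaw():
    y=R.from_rotvec(env.get_state()["eef_rot"]).as_matrix()[:,1];return np.degrees(np.arctan2(y[1],y[0]))
def plan(w,vmax=.045,amax=9):
    s=env.get_state();pos=np.array(s["position"]);rot=R.from_rotvec(s["eef_rot"]);rows=[]
    print("t",round(s["time"],2),"pos",pos.round(4),"jaw",round(jaw(),1),"gap",round(s["finger_gap"],4),"F",np.round(s["force"],1))
    for x,y,z,ps,g,*n in w:
        tgt=np.array([x,y,z]);tr=tool(ps);rv=(rot.inv()*tr).as_rotvec(degrees=True)
        k=int(max(np.ceil(np.linalg.norm(tgt-pos)/vmax),np.ceil(np.linalg.norm(rv)/amax),1,*(n or [1])))
        for i in range(k):
            d=rot.inv().apply(tgt-pos)/(k-i);st=(rot.inv()*tr).as_rotvec(degrees=True)/(k-i)
            row=[round(v,4) for v in d]+[round(v,1) for v in st]+[g];rows.append([float(v) for v in row])
            pos=pos+rot.apply(row[:3]);rot=rot*R.from_rotvec(row[3:6],degrees=True)
    for i in range(0,len(rows),8): print(json.dumps([rows[i:i+8]]))
E
python3 - <<'E'
from plan import *
p=env.capture("top")
print("beaker",atz(p,(312,141),.0))
plan([(.45,-.38,.25,-62.3,75),(.567,-.289,.16,-62.3,75),(.567,-.289,.032,-62.3,75)])
E
```

```text
beaker [ 0.68145796 -0.24934139  0.        ]
t 1.4 pos [ 0.2042 -0.4564  0.2313] jaw -65.9 gap 0.0855 F [-0.3  0.  -0.1]
[[[0.0426, 0.0051, -0.0031, 0.0, 0.0, -0.6, 75.0], [0.0425, 0.0056, -0.0031, 0.0, 0.0, -0.6, 75.0], [0.0425, 0.006, -0.0031, 0.0, 0.0, -0.6, 75.0], [0.0424, 0.0064, -0.0031, 0.0, 0.0, -0.6, 75.0], [0.0423, 0.0069, -0.0031, 0.0, 0.0, -0.6, 75.0], [0.0423, 0.0073, -0.0032, 0.0, 0.0, -0.6, 75.0], [0.0365, -0.0065, 0.0225, 0.0, 0.0, 0.0, 75.0], [0.0365, -0.0065, 0.0225, 0.0, 0.0, 0.0, 75.0]]]
[[[0.0364, -0.0066, 0.0225, 0.0, 0.0, 0.0, 75.0], [0.0365, -0.0065, 0.0225, 0.0, 0.0, 0.0, 75.0], [-0.0, -0.0, 0.0427, 0.0, 0.0, 0.0, 75.0], [-0.0, -0.0, 0.0427, 0.0, 0.0, 0.0, 75.0], [-0.0, -0.0, 0.0426, 0.0, 0.0, 0.0, 75.0]]]
```

carry_out([
  [[0.0425,0.006,-0.003,0,0,-0.6,75],[0.0425,0.006,-0.003,0,0,-0.6,75],[0.0425,0.006,-0.003,0,0,-0.6,75],[0.0425,0.006,-0.003,0,0,-0.6,75],[0.0425,0.006,-0.003,0,0,-0.6,75],[0.0425,0.007,-0.003,0,0,-0.6,75],[0.0365,-0.0065,0.0225,0,0,0,75],[0.0365,-0.0065,0.0225,0,0,0,75]],
], newtons=20)

```text
time: 2.4
position: [0.5101, -0.3335, 0.2039]
eef_rot: [3.049, 0.752, 0.001]
force: [0.1, -1.1, 0.0]
finger_gap: 0.0603
```

carry_out([
  [[0.0365,-0.0065,0.0225,0,0,0,75],[0.0365,-0.0065,0.0225,0,0,0,75],[0,0,0,0,0,0,75],[0,0,0,0,0,0,75]],
])

```text
time: 2.9
position: [0.5672, -0.2887, 0.1593]
eef_rot: [3.05, 0.753, -0.001]
force: [1.0, -0.8, 0.1]
finger_gap: 0.0601
```

```bash
python3 - <<'E'
from plan import *
from fit2 import bott,fitb
r=fitb(.567,-.289);print(r.x,np.degrees(r.x[2])%90,r.fun)
plan([(.567,-.289,.15,-62.3,75),(.567,-.289,.032,-62.3,75)])
E
```

```text
[ 0.58503774 -0.27976749  0.33521096] 19.20617312830245 -351.3050842285156
t 3.0 pos [ 0.5671 -0.2896  0.1603] jaw -62.4 gap 0.0599 F [-0.  -0.6  0.1]
[[[0.0002, -0.0006, 0.0103, 0.1, -0.0, -0.1, 75.0], [-0.0, 0.0, 0.0393, -0.0, -0.0, 0.0, 75.0], [-0.0, 0.0, 0.0394, -0.0, -0.0, 0.0, 75.0], [-0.0001, 0.0, 0.0393, -0.0, -0.0, 0.0, 75.0]]]
```

carry_out([
  [[0,0,0.05,0,0,0,75],[0,0,0.04,0,0,0,75],[0,0,0.038,0,0,0,75],[0,0,0,0,0,0,75],[0,0,0,0,0,0,170],[0,0,0,0,0,0,170],[0,0,0,0,0,0,170],[0,0,0,0,0,0,170]],
])

```text
time: 4.0
position: [0.5689, -0.2898, 0.034]
eef_rot: [3.047, 0.751, 0.005]
force: [-0.8, -1.3, 7.5]
finger_gap: 0.0382
```

carry_out([
  [[0,0,0,0,0,0,40],[0,0,0,0,0,0,40],[0,0,0,0,0,0,40],[0,0,0,0,0,-9,40],[0,0,0,0,0,-9,40],[0,0,0,0,0,-9,40],[0,0,0,0,0,-9,40],[0,0,0,0,0,-9,40]],
])

```text
time: 5.0
position: [0.5671, -0.2884, 0.0309]
eef_rot: [-2.525, -1.869, 0.0]
force: [0.9, 0.9, 1.4]
finger_gap: 0.0722
```

carry_out([
  [[0,0,0,0,0,-9,40],[0,0,0,0,0,-9,40],[0,0,0,0,0,-9,40],[0,0,0,0,0,-9,40],[0,0,0,0,0,-9,40],[0,0,0,0,0,0,40],[0,0,0,0,0,0,170],[0,0,0,0,0,0,170]],
])

```text
time: 6.0
position: [0.5674, -0.2886, 0.0314]
eef_rot: [1.626, 2.688, 0.0]
force: [-0.7, -1.1, 1.2]
finger_gap: 0.0383
```

carry_out([
  [[0,0,0,0,0,0,170],[0,0,0,0,0,0,170],[0,0,0,0,0,0,170]],
], newtons=40)

```text
time: 6.38
position: [0.5674, -0.2887, 0.0314]
eef_rot: [1.625, 2.688, 0.0]
force: [0.3, 0.2, 0.7]
finger_gap: 0.0376
```

```bash
python3 - <<'E'
from plan import *
j=jaw();s=env.get_state()["position"]
plan([(s[0],s[1],.25,j,170),(.50,-.16,.25,13,170),(.5434,-.0553,.25,13,170)])
E
```

```text
t 6.38 pos [ 0.5674 -0.2887  0.0314] jaw 27.7 gap 0.0376 F [0.3 0.2 0.7]
[[[-0.0, 0.0, -0.0437, 0.0, 0.0, -0.0, 170.0], [-0.0, 0.0, -0.0437, 0.0, 0.0, -0.0, 170.0], [-0.0, 0.0, -0.0437, 0.0, 0.0, -0.0, 170.0], [-0.0, 0.0, -0.0437, 0.0, 0.0, -0.0, 170.0], [-0.0, 0.0, -0.0438, 0.0, 0.0, -0.0, 170.0], [0.0363, 0.0, 0.0, 0.0, 0.0, 3.7, 170.0], [0.0362, -0.0023, 0.0, 0.0, 0.0, 3.7, 170.0], [0.036, -0.0046, 0.0, 0.0, 0.0, 3.6, 170.0]]]
[[[0.0357, -0.0069, 0.0, 0.0, 0.0, 3.7, 170.0], [0.0307, 0.0219, 0.0, 0.0, 0.0, -0.0, 170.0], [0.0308, 0.022, 0.0, 0.0, 0.0, -0.0, 170.0], [0.0307, 0.0219, 0.0, 0.0, 0.0, -0.0, 170.0]]]
```

carry_out([
  [[0,0,-0.04,0,0,0,170],[0,0,-0.045,0,0,0,170],[0,0,-0.045,0,0,0,170],[0,0,-0.045,0,0,0,170],[0,0,-0.045,0,0,0,170],[0.0363,0,0,0,0,3.7,170],[0.0362,-0.0023,0,0,0,3.7,170],[0.036,-0.0046,0,0,0,3.7,170]],
])

```text
time: 7.38
position: [0.5159, -0.1912, 0.2508]
eef_rot: [-1.88, -2.516, 0.0]
force: [-0.3, -0.5, -1.7]
finger_gap: 0.0375
```

carry_out([
  [[0.0357,-0.007,0,0,0,3.6,170],[0.0307,0.022,0,0,0,0,170],[0.0307,0.022,0,0,0,0,170],[0.0307,0.022,0,0,0,0,170],[0,0,0,0,0,0,170],[0,0,0,0,0,0,170],[0,0,0,0,0,0,170]],
])

```text
time: 8.25
position: [0.543, -0.0563, 0.2512]
eef_rot: [-1.957, -2.457, 0.001]
force: [0.4, -0.3, -1.7]
finger_gap: 0.038
```

```bash
python3 - <<'E'
from plan import *
plan([(.5434,-.0553,.145,13,170),(.5434,-.0553,.12,13,170)])
E
```

```text
t 8.25 pos [ 0.543  -0.0563  0.2512] jaw 12.9 gap 0.038 F [ 0.4 -0.3 -1.7]
[[[0.0003, 0.0002, 0.0354, -0.0, 0.0, -0.0, 170.0], [0.0003, 0.0002, 0.0354, -0.0, 0.0, -0.0, 170.0], [0.0003, 0.0002, 0.0354, -0.0, 0.0, -0.1, 170.0], [-0.0, 0.0, 0.025, -0.0, 0.0, 0.0, 170.0]]]
```

carry_out([
  [[0.001,0.0005,0.04,0,0,0,170],[0,0,0.04,0,0,0,170],[0,0,0.034,0,0,0,170],[0,0,0,0,0,0,170],[0,0,0,0,0,0,170],[0,0,0.005,0,0,0,170],[0,0,0.005,0,0,0,170],[0,0,0,0,0,0,170]],
])

```text
time: 9.25
position: [0.5439, -0.0543, 0.1274]
eef_rot: [1.955, 2.459, 0.0]
force: [0.4, 0.5, -1.4]
finger_gap: 0.0377
```

```bash
python3 - <<'E'
from plan import *
plan([(.5434,-.0553,.11,13,170)])
for n,b in(("top",(225,130,295,200)),("scene",(215,165,285,235))): crop(env.capture(n),"in_"+n,*b,5)
cv2.imwrite("pics/in1.png",np.hstack([cv2.imread("pics/in_top.png"),cv2.imread("pics/in_scene.png")]))
E
```

```text
t 9.25 pos [ 0.5439 -0.0543  0.1274] jaw 13.0 gap 0.0377 F [ 0.4  0.5 -1.4]
[[[-0.0009, -0.0007, 0.0174, 0.0, 0.0, 0.0, 170.0]]]
```

carry_out([
  [[-0.0005,-0.0003,0.005,0,0,0,170],[0,0,0.004,0,0,0,170],[0,0,0.004,0,0,0,170],[0,0,0.003,0,0,0,170],[0,0,0,0,0,0,170]],
])

```text
time: 9.98
position: [0.5444, -0.0548, 0.1115]
eef_rot: [1.954, 2.458, 0.002]
force: [3.5, 1.5, 0.9]
finger_gap: 0.0378
```

carry_out([
  [[0,-0.0005,0.002,0,0,0,170],[0,0,0.002,0,0,0,170],[0,0,0,0,0,0,170],[0,0,0,0,0,0,75],[0,0,0,0,0,0,75],[0,0,0,0,0,0,75],[0,0,-0.02,0,0,0,75],[0,0,-0.04,0,0,0,75]],
])

```text
time: 10.98
position: [0.5409, -0.0548, 0.1654]
eef_rot: [-1.952, -2.454, 0.006]
force: [0.9, 0.0, 0.6]
finger_gap: 0.0603
```

```bash
python3 - <<'E'
from plan import *
plan([(.53,-.1,.23,5,75),(.5737,-.3801,.17,-68.9,75),(.5737,-.3801,.15,-68.9,75)])
E
```

```text
t 10.97 pos [ 0.5409 -0.0548  0.1654] jaw 13.0 gap 0.0603 F [0.9 0.  0.6]
[[[-0.0207, -0.0106, -0.0323, -0.2, -0.0, 4.0, 75.0], [-0.0214, -0.009, -0.0323, -0.2, -0.1, 4.0, 75.0], [-0.0314, 0.0021, 0.0067, 0.0, -0.0, 8.2, 75.0], [-0.0308, 0.0066, 0.0067, 0.0, -0.0, 8.2, 75.0], [-0.0296, 0.0109, 0.0067, 0.0, -0.0, 8.2, 75.0], [-0.0277, 0.015, 0.0067, 0.0, -0.0, 8.2, 75.0], [-0.0253, 0.0188, 0.0067, 0.0, -0.0, 8.2, 75.0], [-0.0223, 0.0222, 0.0066, 0.0, -0.0, 8.2, 75.0]]]
[[[-0.0189, 0.0252, 0.0067, 0.0, -0.0, 8.2, 75.0], [-0.0151, 0.0276, 0.0066, 0.0, -0.0, 8.3, 75.0], [-0.011, 0.0295, 0.0067, 0.0, -0.0, 8.2, 75.0], [0.0, 0.0, 0.02, 0.0, -0.0, 0.0, 75.0]]]
```

carry_out([
  [[0,0,-0.035,0,0,0,75],[0,0,-0.035,0,0,0,75],[-0.042,-0.02,0,0,0,8,75],[-0.0314,0.0021,0.0067,0,0,8.2,75],[-0.0308,0.0066,0.0067,0,0,8.2,75],[-0.0296,0.011,0.0067,0,0,8.2,75],[-0.0277,0.015,0.0067,0,0,8.2,75],[-0.0253,0.0188,0.0067,0,0,8.2,75]],
])

```text
time: 11.98
position: [0.5569, -0.2569, 0.2028]
eef_rot: [-2.801, -1.419, 0.002]
force: [0.1, -0.7, 0.3]
finger_gap: 0.0603
```

```bash
python3 - <<'E'
from plan import *
from fit2 import fitb
r=fitb(.5737,-.3801);print(r.x,np.degrees(r.x[2])%90,r.fun)
for n,b in(("top",(225,130,295,200)),("scene",(215,165,285,235))): crop(env.capture(n),"in_"+n,*b,5)
cv2.imwrite("pics/in1.png",np.hstack([cv2.imread("pics/in_top.png"),cv2.imread("pics/in_scene.png")]))
plan([(r.x[0],r.x[1],.15,-68.9,75)])
E
```

```text
[ 0.57382575 -0.38186742  2.03843811] 26.793900266184423 -394.1006164550781
t 12.18 pos [ 0.5567 -0.2562  0.2027] jaw -36.0 gap 0.06 F [-0.1  0.4 -0. ]
[[[-0.0229, 0.022, 0.0131, -0.0, 0.0, 8.2, 75.0], [-0.0195, 0.025, 0.0131, -0.0, 0.0, 8.2, 75.0], [-0.0158, 0.0275, 0.0132, -0.1, 0.0, 8.3, 75.0], [-0.0116, 0.0295, 0.0132, -0.0, 0.1, 8.2, 75.0]]]
```

View pics/in1.png

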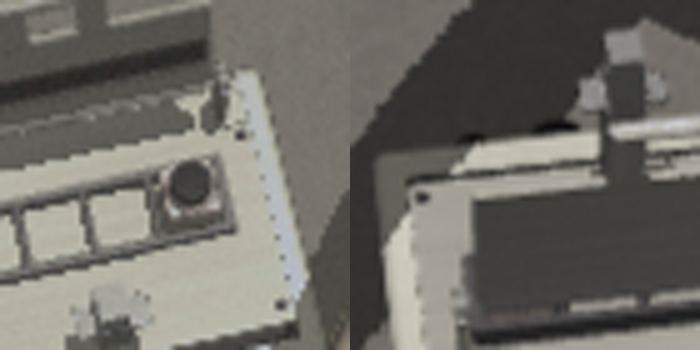

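carry_out([
  [[-0.0225,0.021,0.013,0,0,8.2,75],[-0.019,0.0245,0.013,0,0,8.2,75],[-0.0155,0.027,0.013,0,0,8.3,75],[-0.0115,0.029,0.013,0,0,8.2,75],[0,0,0,0,0,0,75],[0,0,0,0,0,0,75]],
])

```text
time: 12.92
position: [0.574, -0.3778, 0.152]
eef_rot: [-3.087, -0.579, 0.0]
force: [-0.2, -0.6, -0.5]
finger_gap: 0.0605
```

```bash
python3 - <<'E'
from plan import *
plan([(.5737,-.3801,.032,-68.9,75)])
E
```

```text
t 12.93 pos [ 0.574  -0.3778  0.152 ] jaw -68.7 gap 0.0605 F [-0.2 -0.6 -0.5]
[[[-0.0004, 0.0007, 0.04, -0.0, -0.0, 0.1, 75.0], [-0.0003, 0.0007, 0.04, -0.0, -0.0, 0.0, 75.0], [-0.0004, 0.0007, 0.04, -0.0, -0.0, 0.1, 75.0]]]
```

carry_out([
  [[-0.001,0.002,0.04,0,0,0,75],[0,0,0.04,0,0,0,75],[0,0,0.04,0,0,0,75],[0,0,0,0,0,0,75],[0,0,0,0,0,0,170],[0,0,0,0,0,0,170],[0,0,0,0,0,0,170],[0,0,0,0,0,0,170]],
], newtons=20)

```text
time: 13.92
position: [0.5754, -0.382, 0.0348]
eef_rot: [3.085, 0.575, 0.006]
force: [-0.3, 1.8, 6.9]
finger_gap: 0.0384
```

carry_out([
  [[0,0,0,0,0,0,40],[0,0,0,0,0,0,40],[0,0,0,0,0,0,40],[0,0,0,0,0,-9,40],[0,0,0,0,0,-9,40],[0,0,0,0,0,-9,40],[0,0,0,0,0,-9,40],[0,0,0,0,0,-9,40]],
])

```text
time: 14.92
position: [0.5733, -0.3813, 0.0314]
eef_rot: [-2.628, -1.72, 0.001]
force: [0.3, -0.1, -0.1]
finger_gap: 0.072
```

carry_out([
  [[0,0,0,0,0,-9,40],[0,0,0,0,0,-9,40],[0,0,0,0,0,-9,40],[0,0,0,0,0,-9,40],[0,0,0,0,0,-9,40],[0,0,0,0,0,0,40],[0,0,0,0,0,0,170],[0,0,0,0,0,0,170]],
])

```text
time: 15.92
position: [0.5737, -0.3813, 0.0318]
eef_rot: [1.778, 2.59, 0.0]
force: [-1.5, 0.8, 0.8]
finger_gap: 0.0376
```

carry_out([
  [[0,0,0,0,0,0,170],[0,0,0,0,0,0,170],[0,0,0,0,0,0,170]],
], newtons=40)

```text
time: 16.3
position: [0.5737, -0.3813, 0.0319]
eef_rot: [1.777, 2.59, 0.0]
force: [0.2, -0.1, 1.0]
finger_gap: 0.0375
```

```bash
python3 - <<'E'
from plan import *
j=jaw();s=env.get_state()["position"]
plan([(s[0],s[1],.27,j,170),(.50,-.16,.27,13,170),(.5218,.0383,.27,13,170)])
E
```

```text
t 16.3 pos [ 0.5737 -0.3813  0.0319] jaw 21.1 gap 0.0375 F [ 0.2 -0.1  1. ]
[[[-0.0, 0.0, -0.0397, 0.0, 0.0, -0.0, 170.0], [-0.0, 0.0, -0.0397, 0.0, 0.0, -0.0, 170.0], [-0.0, 0.0, -0.0397, 0.0, 0.0, -0.0, 170.0], [-0.0, 0.0, -0.0397, 0.0, 0.0, -0.0, 170.0], [-0.0, 0.0, -0.0397, 0.0, 0.0, -0.0, 170.0], [-0.0, 0.0, -0.0396, 0.0, 0.0, -0.0, 170.0], [0.0388, 0.0018, -0.0, 0.0, 0.0, 1.4, 170.0], [0.0389, 0.0009, -0.0, 0.0, 0.0, 1.3, 170.0]]]
[[[0.0389, -0.0, -0.0, 0.0, 0.0, 1.4, 170.0], [0.0389, -0.001, -0.0, 0.0, 0.0, 1.3, 170.0], [0.0388, -0.0018, -0.0, 0.0, 0.0, 1.4, 170.0], [0.0387, -0.0028, -0.0, 0.0, 0.0, 1.3, 170.0], [0.0377, 0.0132, -0.0, 0.0, 0.0, 0.0, 170.0], [0.0377, 0.0132, -0.0, 0.0, 0.0, 0.0, 170.0], [0.0377, 0.0132, -0.0, 0.0, 0.0, 0.0, 170.0], [0.0376, 0.0131, -0.0, 0.0, 0.0, 0.0, 170.0]]]
[[[0.0377, 0.0132, -0.0001, 0.0, 0.0, 0.0, 170.0]]]
```

carry_out([
  [[0,0,-0.0395,0,0,0,170],[0,0,-0.04,0,0,0,170],[0,0,-0.04,0,0,0,170],[0,0,-0.04,0,0,0,170],[0,0,-0.04,0,0,0,170],[0,0,-0.04,0,0,0,170],[0.0388,0.0018,0,0,0,1.4,170],[0.0388,0.001,0,0,0,1.3,170]],
])

```text
time: 17.3
position: [0.5491, -0.3073, 0.2713]
eef_rot: [1.84, 2.546, 0.0]
force: [0.3, -0.2, -1.6]
finger_gap: 0.0374
```

carry_out([
  [[0.0388,0,0,0,0,1.4,170],[0.0388,-0.001,0,0,0,1.3,170],[0.0388,-0.0018,0,0,0,1.4,170],[0.0388,-0.0028,0,0,0,1.3,170],[0.0377,0.0132,0,0,0,0,170],[0.0377,0.0132,0,0,0,0,170],[0.0377,0.0132,0,0,0,0,170],[0.0377,0.0132,0,0,0,0,170]],
])

```text
time: 18.3
position: [0.5172, -0.0001, 0.2711]
eef_rot: [-1.956, -2.458, 0.001]
force: [0.9, 0.1, -1.1]
finger_gap: 0.0373
```

carry_out([
  [[0.0377,0.0132,0,0,0,0,170],[0,0,0,0,0,0,170],[0,0,0,0,0,0,170],[0,0,0,0,0,0,170]],
])

```text
time: 18.8
position: [0.5218, 0.0373, 0.2712]
eef_rot: [-1.957, -2.457, 0.001]
force: [-0.8, 0.0, -1.1]
finger_gap: 0.0375
```

```bash
python3 - <<'E'
from plan import *
plan([(.5218,.0383,.13,13,170)])
E
```

```text
t 18.8 pos [0.5218 0.0373 0.2712] jaw 12.9 gap 0.0375 F [-0.8  0.  -1.1]
[[[0.0002, 0.0001, 0.0353, -0.0, 0.0, -0.0, 170.0], [0.0003, 0.0001, 0.0353, -0.0, 0.0, -0.0, 170.0], [0.0002, 0.0001, 0.0353, -0.0, 0.0, -0.0, 170.0], [0.0003, 0.0, 0.0353, -0.0, 0.0, -0.1, 170.0]]]
```

carry_out([
  [[0.001,0.0005,0.04,0,0,0,170],[0,0,0.04,0,0,0,170],[0,0,0.04,0,0,0,170],[0,0,0.018,0,0,0,170],[0,0,0.006,0,0,0,170],[0,0,0.004,0,0,0,170],[0,0,0.004,0,0,0,170],[0,0,0,0,0,0,170]],
])

```text
time: 19.8
position: [0.5229, 0.0387, 0.1205]
eef_rot: [1.956, 2.456, 0.002]
force: [1.1, -0.2, -0.8]
finger_gap: 0.0371
```

carry_out([
  [[0,0,0.004,0,0,0,170],[0,0,0.004,0,0,0,170],[0,0,0.003,0,0,0,170],[0,0,0.002,0,0,0,170],[0,0,0,0,0,0,170],[0,0,0,0,0,0,170]],
])

```text
time: 20.55
position: [0.5217, 0.0391, 0.1095]
eef_rot: [1.955, 2.458, 0.0]
force: [-10.6, -2.2, 23.3]
finger_gap: 0.0373
```

carry_out([
  [[0,0,0,0,0,0,75],[0,0,0,0,0,0,75],[0,0,0,0,0,0,75],[0,0,-0.02,0,0,0,75],[0,0,-0.05,0,0,0,75],[0,0,-0.05,0,0,0,75],[0,0,-0.05,0,0,0,255],[0,0,-0.05,0,0,0,255]],
])

```text
time: 21.55
position: [0.5227, 0.0396, 0.3275]
eef_rot: [1.955, 2.459, 0.001]
force: [0.6, 0.3, -0.5]
finger_gap: 0.0246
```

```bash
cat > kp.py <<'E'
from plan import *
qs=[.5272,.0149,.2263]
def W(xs,ys,z):
    c,s=np.cos(qs[2]),np.sin(qs[2]);return (qs[0]+c*xs-s*ys,qs[1]+s*xs+c*ys,z)
E
python3 - <<'E'
from kp import *
r,hw=.112,.012
w=[(*W(.0,.08,.34),13,255),(*W(.122,.08,.34),13,255),(*W(.122,.08,.275),13,255)]
for th in (1.7,1.5,1.3,1.1,.9,.7,.5,.3,.15):
    w.append((*W(.062-r*np.cos(th)+.0025*np.sin(th)+hw,.08,.1705+r*np.sin(th)+.0025*np.cos(th)),13,255))
plan(w)
for n,b in(("top",(215,130,285,200)),("scene",(215,165,285,235))): crop(env.capture(n),"in_"+n,*b,5)
cv2.imwrite("pics/in2.png",np.hstack([cv2.imread("pics/in_top.png"),cv2.imread("pics/in_scene.png")]))
E
```

```text
t 21.55 pos [0.5227 0.0396 0.3275] jaw 13.0 gap 0.0246 F [ 0.6  0.3 -0.5]
[[[0.0275, -0.0005, -0.0062, 0.0, -0.0, 0.0, 255.0], [0.0274, -0.0006, -0.0063, 0.0, -0.0, 0.0, 255.0], [-0.0, 0.0407, 0.0, 0.0, -0.0, 0.0, 255.0], [-0.0, 0.0407, 0.0, 0.0, -0.0, 0.0, 255.0], [-0.0001, 0.0406, 0.0001, 0.0, -0.0, 0.0, 255.0], [0.0, -0.0, 0.0325, 0.0, -0.0, 0.0, 255.0], [0.0, -0.0, 0.0325, 0.0, -0.0, 0.0, 255.0], [0.0, -0.0311, -0.0063, 0.0, -0.0, 0.0, 255.0]]]
[[[0.0001, -0.0223, -0.0011, 0.0, -0.0, 0.0, 255.0], [-0.0, -0.0222, 0.0033, 0.0, -0.0, 0.0, 255.0], [0.0, -0.021, 0.0076, 0.0, -0.0, 0.0, 255.0], [0.0, -0.0191, 0.0116, 0.0, -0.0, 0.0, 255.0], [0.0, -0.0164, 0.0152, 0.0, -0.0, 0.0, 255.0], [0.0001, -0.013, 0.0182, 0.0, -0.0, 0.0, 255.0], [-0.0, -0.0092, 0.0204, 0.0, -0.0, 0.0, 255.0], [-0.0, -0.0041, 0.0163, 0.0, -0.0, 0.0, 255.0]]]
```

View pics/in2.png

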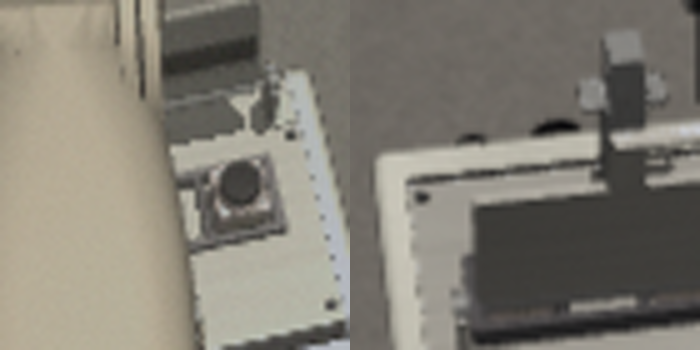

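carry_out([
  [[0.0275,-0.0005,-0.006,0,0,0,255],[0.0275,-0.0005,-0.006,0,0,0,255],[0,0.0405,0,0,0,0,255],[0,0.0405,0,0,0,0,255],[0,0.0405,0,0,0,0,255],[0,0,0.0325,0,0,0,255],[0,0,0.0325,0,0,0,255],[0,0,0,0,0,0,255]],
])

```text
time: 22.65
position: [0.6256, 0.1199, 0.2684]
eef_rot: [-1.952, -2.454, 0.01]
force: [-0.5, -0.4, 0.2]
finger_gap: 0.0002
```

carry_out([
  [[0,-0.031,-0.006,0,0,0,255],[0,-0.022,-0.001,0,0,0,255],[0,-0.022,0.003,0,0,0,255],[0,-0.021,0.0075,0,0,0,255],[0,0,0,0,0,0,255]],
])

```text
time: 23.28
position: [0.5334, 0.0984, 0.2716]
eef_rot: [1.955, 2.458, 0.003]
force: [-0.3, 0.4, -0.1]
finger_gap: 0.0
```

carry_out([
  [[0,-0.019,0.0115,0,0,0,255],[0,-0.0165,0.015,0,0,0,255],[0,-0.013,0.018,0,0,0,255],[0,-0.009,0.0205,0,0,0,255],[0,-0.004,0.0165,0,0,0,255],[0,0,0,0,0,0,255]],
])

```text
time: 24.02
position: [0.4742, 0.0848, 0.1882]
eef_rot: [-1.955, -2.458, 0.001]
force: [0.1, 0.0, -0.0]
finger_gap: -0.0001
```

```bash
python3 - <<'E'
from kp import *
plan([])
for n,b in(("top",(205,130,285,220)),("scene",(215,155,325,255))): crop(env.capture(n),"in_"+n,*b,5 if n=="top" else 4)
a,b=cv2.imread("pics/in_top.png"),cv2.imread("pics/in_scene.png");b=np.vstack([b,np.zeros((50,b.shape[1],3),np.uint8)])
cv2.imwrite("pics/in3.png",np.hstack([a,b])[:,:800])
E
```

```text
t 24.02 pos [0.4742 0.0848 0.1882] jaw 13.0 gap -0.0001 F [ 0.1  0.  -0. ]
```

View pics/in3.png

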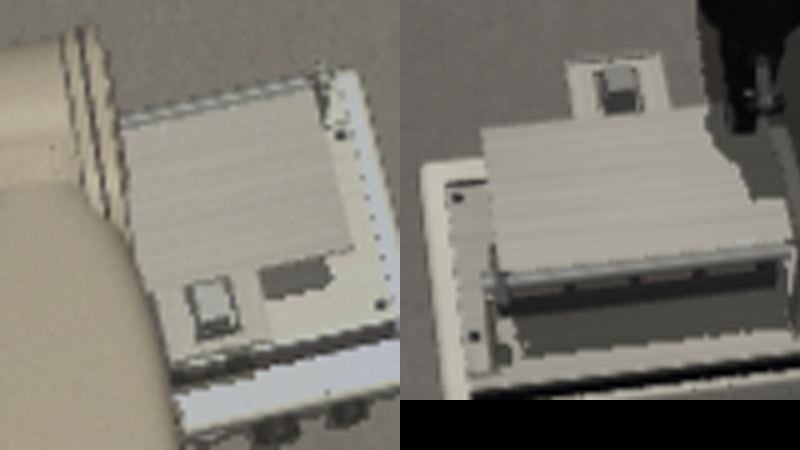

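carry_out([
  [[0,0,0.006,0,0,0,255],[0,0,0.005,0,0,0,255],[0,0,0.003,0,0,0,255],[0,0,0.002,0,0,0,255],[0,0,0.001,0,0,0,255],[0,0,0,0,0,0,255]],
])

```text
time: 24.88
position: [0.4738, 0.0847, 0.1729]
eef_rot: [1.955, 2.458, 0.002]
force: [-2.7, 0.7, 9.7]
finger_gap: -0.0002
```

carry_out([
  [[0,0,0.001,0,0,0,255],[0,0,0.001,0,0,0,255],[0,0,0,0,0,0,255],[0,0,0,0,0,0,255]],
])

```text
time: 25.38
position: [0.4739, 0.0847, 0.1728]
eef_rot: [1.954, 2.457, 0.004]
force: [-7.6, -1.8, 20.5]
finger_gap: 0.0001
```

carry_out([
  [[0,0,-0.03,0,0,0,255],[0,0,-0.04,0,0,-9,160],[0,0,-0.04,0,0,-9,160],[0,0,0,0,0,-9,160],[0,0,0,0,0,-9,160],[0,0,0,0,0,-9,160],[0,0,0,0,0,-9,160],[0,0,0,0,0,-9,160]],
])

```text
time: 26.38
position: [0.4736, 0.0846, 0.2791]
eef_rot: [-0.375, -3.119, 0.0]
force: [0.3, 0.3, 0.0]
finger_gap: 0.0316
```

```bash
cat > pinfit.py <<'E'
from fit2 import *
hd=rect(0,0,.044,.016,.016);t=np.linspace(.024,.054,20)
sh=np.r_[np.c_[t,0*t+.005,0*t+.008],np.c_[t,0*t-.005,0*t+.008]]
def pinf(q): return -sum(sc(n,S(q,hd))+sc(n,S(q,sh)) for n in P)
q0=[.4743,.4066,-2.697]
r=min((nm(pinf,[q0[0]+i,q0[1]+j,q0[2]+k],[.004,.004,.1]) for i in(-.003,.003) for j in(-.003,.003) for k in(-.05,.05)),key=lambda r:r.fun)
print("pin",r.x,r.fun,"yaw",np.degrees(r.x[2]))
E
python3 pinfit.py; python3 - <<'E'
from plan import *
plan([(.42,.25,.25,115.5,160),(.4743,.4066,.15,115.5,160)])
E
```

```text
pin [ 0.47420947  0.40672414 -2.68966339] -348.817138671875 yaw -154.10636050246248
t 26.48 pos [0.4736 0.0846 0.2792] jaw 76.0 gap 0.0316 F [-0.4 -0.2  0.3]
[[[0.0184, 0.0295, 0.0058, -0.0, -0.0, -7.9, 160.0], [0.0142, 0.0317, 0.0058, 0.0, -0.0, -7.9, 160.0], [0.0097, 0.0334, 0.0059, 0.0, -0.0, -7.9, 160.0], [0.005, 0.0344, 0.0058, 0.0, -0.0, -7.9, 160.0], [0.0001, 0.0348, 0.0059, 0.0, -0.0, -7.9, 160.0], [-0.0233, 0.0236, 0.02, 0.0, -0.0, -0.0, 160.0], [-0.0233, 0.0236, 0.02, 0.0, -0.0, -0.0, 160.0], [-0.0233, 0.0236, 0.02, 0.0, -0.0, -0.0, 160.0]]]
[[[-0.0233, 0.0236, 0.02, 0.0, -0.0, -0.0, 160.0], [-0.0232, 0.0235, 0.0199, 0.0, -0.0, -0.0, 160.0]]]
```

carry_out([
  [[0.0184,0.0295,0.0058,0,0,-7.9,160],[0.0142,0.0317,0.0058,0,0,-7.9,160],[0.0097,0.0334,0.0058,0,0,-7.9,160],[0.005,0.0344,0.0058,0,0,-7.9,160],[0,0.0348,0.0058,0,0,-8.1,160],[-0.0233,0.0236,0.02,0,0,0,160],[-0.0233,0.0236,0.02,0,0,0,160],[-0.0233,0.0236,0.02,0,0,0,160]],
])

```text
time: 27.48
position: [0.4527, 0.3453, 0.1897]
eef_rot: [-0.695, 3.064, -0.0]
force: [-0.1, 0.1, 0.4]
finger_gap: 0.0317
```

carry_out([
  [[-0.0233,0.0236,0.02,0,0,0,160],[-0.0205,0.0236,0.02,0,0,0,160],[0,0,0,0,0,0,160],[0,0,0,0,0,0,160]],
])

```text
time: 27.98
position: [0.4713, 0.4053, 0.1502]
eef_rot: [0.697, -3.063, 0.001]
force: [-0.3, -0.8, 0.3]
finger_gap: 0.032
```

```bash
python3 - <<'E'
from plan import *
plan([(.4716,.4054,.06,115.7,160),(.4716,.4054,.004,115.7,160)])
E
```

```text
t 27.98 pos [0.4713 0.4053 0.1502] jaw 115.6 gap 0.032 F [-0.3 -0.8  0.3]
[[[-0.0001, -0.0, 0.0301, -0.0, -0.0, -0.0, 160.0], [-0.0001, -0.0, 0.03, -0.0, -0.0, -0.0, 160.0], [-0.0002, -0.0, 0.0301, -0.0, -0.1, -0.1, 160.0], [0.0, 0.0, 0.028, -0.0, 0.0, 0.0, 160.0], [0.0001, 0.0, 0.028, -0.0, 0.0, 0.0, 160.0]]]
```

carry_out([
  [[0,0,0.035,0,0,0,160],[0,0,0.035,0,0,0,160],[0,0,0.035,0,0,0,160],[0,0,0.03,0,0,0,160],[0,0,0.011,0,0,0,160],[0,0,0,0,0,0,160]],
])

```text
time: 28.72
position: [0.4717, 0.4052, 0.0048]
eef_rot: [0.697, -3.063, 0.0]
force: [-0.4, -0.1, -0.2]
finger_gap: 0.0316
```

carry_out([
  [[0,0,0,0,0,0,240],[0,0,0,0,0,0,240],[0,0,0,0,0,0,240],[0,0,0,0,0,0,240]],
], newtons=60)

```text
time: 29.22
position: [0.4728, 0.4066, 0.0064]
eef_rot: [-0.698, 3.059, 0.002]
force: [-0.9, -0.1, 6.3]
finger_gap: 0.0144
```

carry_out([
  [[0,0,-0.03,0,0,0,240],[0,0,-0.04,0,0,0,240],[0,0,-0.04,0,0,0,240],[0,0,0,0,0,0,240],[0,0,0,0,0,0,240]],
])

```text
time: 29.85
position: [0.471, 0.4054, 0.1138]
eef_rot: [0.699, -3.062, 0.001]
force: [0.4, -0.1, -0.7]
finger_gap: 0.0143
```

```bash
python3 - <<'E'
from kp import *
plan([(*W(-.078,.13,.26),193,240),(*W(-.078,.11,.2),193,240)])
for n,b in(("top",(110,170,180,220)),("scene",(370,170,430,230))): crop(env.capture(n),"in_"+n,*b,6)
a,b=cv2.imread("pics/in_top.png"),cv2.imread("pics/in_scene.png")
W=np.zeros((360,780,3),np.uint8);W[:300,:420]=a;W[:,420:]=b
cv2.imwrite("pics/in4.png",W)
E
```

```text
t 29.85 pos [0.471  0.4054 0.1138] jaw 115.7 gap 0.0143 F [ 0.4 -0.1 -0.7]
[[[0.0185, -0.0258, -0.0162, 0.0, -0.0, -8.6, 240.0], [0.0221, -0.0227, -0.0162, 0.0, -0.0, -8.6, 240.0], [0.0253, -0.0192, -0.0162, 0.0, -0.0, -8.6, 240.0], [0.0279, -0.0152, -0.0162, 0.0, -0.0, -8.6, 240.0], [0.0298, -0.0108, -0.0162, 0.0, -0.0, -8.6, 240.0], [0.0311, -0.0063, -0.0163, 0.0, -0.0, -8.6, 240.0], [0.0317, -0.0015, -0.0162, 0.0, -0.0, -8.6, 240.0], [0.0316, 0.0032, -0.0163, 0.0, -0.0, -8.5, 240.0]]]
[[[0.0308, 0.0078, -0.0162, 0.1, -0.0, -8.6, 240.0], [0.01, 0.0001, 0.03, -0.0, -0.0, 0.0, 240.0], [0.01, 0.0, 0.03, -0.0, -0.0, 0.0, 240.0]]]
```

View pics/in4.png

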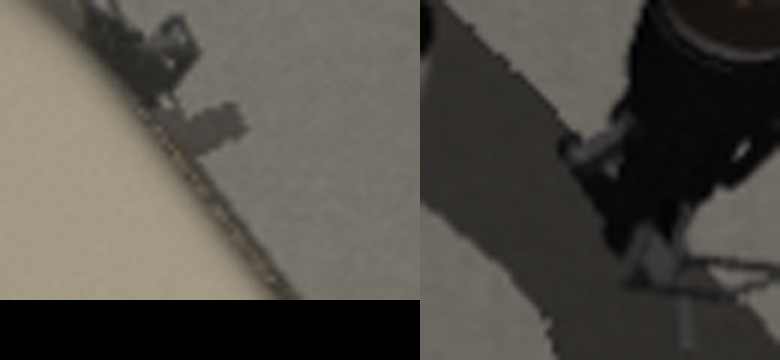

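carry_out([
  [[0.0185,-0.0258,-0.0162,0,0,-8.6,240],[0.022,-0.0227,-0.0162,0,0,-8.6,240],[0.0253,-0.0192,-0.0162,0,0,-8.6,240],[0.028,-0.0152,-0.0162,0,0,-8.6,240],[0.03,-0.0108,-0.0162,0,0,-8.6,240],[0.031,-0.0063,-0.0163,0,0,-8.6,240],[0.0317,-0.0015,-0.0162,0,0,-8.6,240],[0.0316,0.0032,-0.0163,0,0,-8.6,240]],
])

```text
time: 30.95
position: [0.4267, 0.1543, 0.2431]
eef_rot: [2.31, -2.125, -0.002]
force: [-0.0, 0.3, -1.0]
finger_gap: 0.0142
```

carry_out([
  [[0.031,0.0078,-0.016,0,0,-8.5,240],[0.01,0,0.03,0,0,0,240],[0.01,0,0.03,0,0,0,240],[0,0,0,0,0,0,240],[0,0,0,0,0,0,240]],
])

```text
time: 31.58
position: [0.427, 0.1048, 0.2003]
eef_rot: [2.459, -1.955, -0.001]
force: [0.9, -0.5, 0.3]
finger_gap: 0.0141
```

```bash
python3 - <<'E'
from kp import *
plan([(*W(-.078,.10,.1915),193,240)])
s=env.get_state()["position"]
a=np.array(s)+[0,0,.0016]
d=np.array([np.cos(np.radians(-77)),np.sin(np.radians(-77)),0])
h=a-.003*d
pts=[h+d*t for t in(-.022,.022,.062)]+[np.array(W(-.078,0,.193)),np.array(W(-.078,0.01,.193)),np.array(W(-.078,0.0,.209))]
ims=[]
for n,b in(("top",(200,170,280,240)),("scene",(255,130,335,200))):
    p=env.capture(n); uv=proj(p,pts);print(n,uv.round(1).tolist())
    crop(p,"in_"+n,*b,5,uv);ims.append(cv2.imread(f"pics/in_{n}.png"))
cv2.imwrite("pics/in5.png",np.hstack(ims))
E
```

```text
t 31.57 pos [0.427  0.1048 0.2003] jaw -167.0 gap 0.0141 F [ 0.9 -0.5  0.3]
[[[0.0101, 0.0005, 0.0088, 0.0, 0.0, 0.0, 240.0]]]
top [[206.2, 199.6], [219.3, 196.7], [231.1, 194.2], [246.4, 191.5], [243.4, 192.2], [246.3, 190.8]]
scene [[315.5, 171.1], [300.6, 172.5], [286.9, 173.8], [269.2, 177.4], [272.6, 177.1], [269.3, 173.7]]
```

View pics/in5.png

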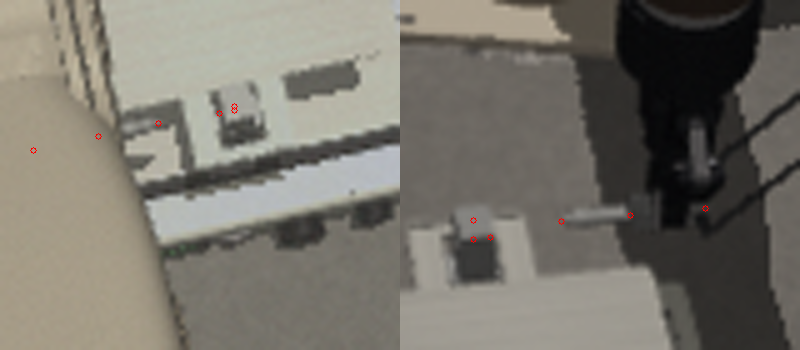

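carry_out([
  [[0.01,0.0005,0.008,0,0,0,240],[0.025,0,0,0,0,0,240],[0,0,0,0,0,0,240],[0,0,0,0,0,0,240],[0,0,0,0,0,0,240]],
])

```text
time: 32.3
position: [0.4343, 0.0707, 0.1922]
eef_rot: [-2.459, 1.955, 0.0]
force: [-0.2, -0.1, -1.3]
finger_gap: 0.0142
```

```bash
python3 - <<'E'
from kp import *
plan([(*W(-.078,.029,.192),193,240)],vmax=.006)
ims=[]
for n,b in(("top",(205,165,275,225)),("scene",(245,140,315,200))):
    p=env.capture(n); crop(p,"in_"+n,*b,5);ims.append(cv2.imread(f"pics/in_{n}.png"))
    s=env.get_state()["position"];print(np.round(s,4))
cv2.imwrite("pics/in6.png",np.hstack(ims))
E
```

```text
t 32.3 pos [0.4343 0.0707 0.1922] jaw -167.0 gap 0.0142 F [-0.2 -0.1 -1.3]
[[[0.0058, 0.0, 0.0, -0.0, 0.0, 0.0, 240.0], [0.0058, 0.0, 0.0, -0.0, 0.0, 0.0, 240.0], [0.0058, 0.0, 0.0, -0.0, 0.0, 0.0, 240.0], [0.0058, 0.0, 0.0, -0.0, 0.0, 0.0, 240.0], [0.0057, 0.0, 0.0, -0.0, 0.0, 0.0, 240.0], [0.0058, 0.0, 0.0001, -0.0, 0.0, 0.0, 240.0], [0.0057, 0.0, 0.0, -0.0, 0.0, 0.0, 240.0], [0.0058, 0.0001, 0.0001, -0.0, 0.0, 0.0, 240.0]]]
[0.4343 0.0707 0.1922]
[0.4343 0.0707 0.1922]
```

View pics/in6.png

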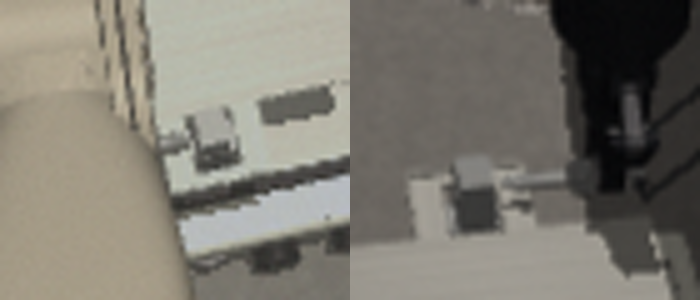

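carry_out([
  [[0.005,0,0,0,0,0,240],[0.005,0,0,0,0,0,240],[0.005,0,0,0,0,0,240],[0.003,0,0,0,0,0,240],[0,0,0,0,0,0,240]],
])

```text
time: 33.02
position: [0.439, 0.0523, 0.1922]
eef_rot: [-2.458, 1.956, -0.002]
force: [2.9, -0.0, -2.8]
finger_gap: 0.0143
```

carry_out([
  [[0.004,-0.0007,0.0005,0,0,0,240],[0.005,0,0,0,0,0,240],[0.005,0,0,0,0,0,240],[0.004,0,0,0,0,0,240],[0,0,0,0,0,0,240]],
])

```text
time: 33.65
position: [0.4433, 0.0348, 0.1916]
eef_rot: [2.458, -1.956, 0.001]
force: [1.3, -1.1, -2.3]
finger_gap: 0.0143
```

carry_out([
  [[0.004,-0.0003,0.0003,0,0,0,240],[0.003,0,0,0,0,0,240],[0.002,0,0,0,0,0,240],[0.001,0,0,0,0,0,240],[0,0,0,0,0,0,240]],
])

```text
time: 34.28
position: [0.4453, 0.0262, 0.1913]
eef_rot: [-2.459, 1.955, 0.002]
force: [-1.1, 2.0, -0.3]
finger_gap: 0.0142
```

carry_out([
  [[0.001,0,0,0,0,0,240],[0.001,0,0,0,0,0,240],[0.001,0,0,0,0,0,240],[0,0,0,0,0,0,240]],
])

```text
time: 34.78
position: [0.4453, 0.026, 0.1913]
eef_rot: [-2.458, 1.95, 0.01]
force: [-4.1, 11.9, 2.1]
finger_gap: 0.0145
```

carry_out([
  [[-0.001,0,0,0,0,0,170],[0,0,0,0,0,0,160],[0,0,0,0,0,0,160],[0,0,0,0,0,0,160],[0,0,-0.02,0,0,0,160],[0,0,-0.04,0,0,0,160],[0,0,-0.04,0,0,0,160],[0,0,-0.035,0,0,0,255]],
])

```text
time: 35.78
position: [0.4463, 0.0235, 0.3279]
eef_rot: [-2.458, 1.956, -0.002]
force: [1.3, 0.3, 0.1]
finger_gap: 0.0145
```

```bash
python3 - <<'E'
from kp import *
plan([(*W(-.078,.155,.325),193,255),(*W(-.078,.155,.24),193,255)])
ims=[]
pts=[W(-.078,.109,.258),W(-.078,.05,.193),W(-.078,.01,.193),W(-.078,-.03,.193)]
for n,b in(("top",(195,165,265,225)),("scene",(255,140,325,200))):
    p=env.capture(n); crop(p,"in_"+n,*b,5,proj(p,pts));ims.append(cv2.imread(f"pics/in_{n}.png"))
cv2.imwrite("pics/in7.png",np.hstack(ims))
E
```

```text
t 35.77 pos [0.4463 0.0235 0.3279] jaw -167.0 gap 0.0145 F [1.3 0.3 0.1]
[[[-0.0428, 0.0003, 0.0009, -0.0, -0.0, -0.0, 255.0], [-0.0428, 0.0004, 0.001, -0.0, -0.0, -0.0, 255.0], [-0.0428, 0.0003, 0.0009, -0.1, -0.0, -0.0, 255.0], [-0.0, -0.0, 0.0425, 0.0, -0.0, -0.0, 255.0], [-0.0001, -0.0, 0.0425, 0.0, -0.0, -0.0, 255.0]]]
```

View pics/in7.png

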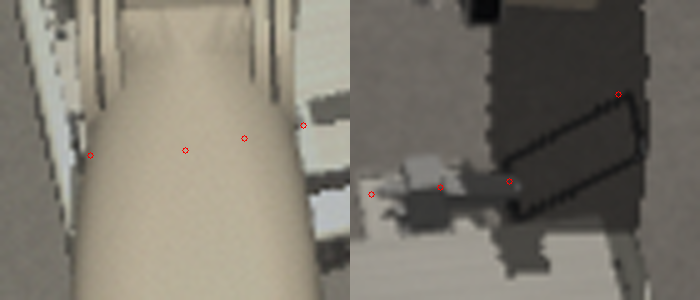

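```bash
python3 - <<'E'
from kp import *
from scipy.optimize import least_squares
p=env.capture("scene")
m=np.array([(505,160),(515,215),(630,92),(640,158)])/5
m=m-[70,0]+[255,140]-.5   # scene crop starts at 350/5=70
def mod(q):
    roll,el,dy,dz=q
    out=[]
    for hs in((-.021,0),(.021,0),(-.021,.088),(.021,.088)):
        a=np.array([hs[0],.05+dy+hs[1]*np.cos(el),hs[1]*np.sin(el)])
        c,s=np.cos(roll),np.sin(roll)
        xs,z=c*a[0]+s*a[2],-s*a[0]+c*a[2]
        out.append(W(-.078+xs,a[1],.193+dz+z))
    return np.array(out)
for r0 in(0,.4,-.4):
    r=least_squares(lambda q:(proj(p,mod(q))-m).ravel(),[r0,.8,0,0]);print(r.x.round(3),r.cost,r.fun.round(1)); 
M=mod(r.x);print(M.round(3))
print(proj(p,mod([0,.84,0,0])).round(1).tolist(),m.tolist())
E
```

```text
[ 0.187  0.703  0.001 -0.006] 0.6799990998638191 [-0.1 -0.6  0.   0.8 -0.3  0.2  0.3 -0.4]
[ 0.187  0.703  0.001 -0.006] 0.6799990998818728 [-0.1 -0.6  0.   0.8 -0.3  0.2  0.3 -0.4]
[ 0.187  0.703  0.001 -0.006] 0.6799990998705524 [-0.1 -0.6  0.   0.8 -0.3  0.2  0.3 -0.4]
[[0.42  0.042 0.191]
 [0.46  0.051 0.184]
 [0.415 0.11  0.247]
 [0.455 0.119 0.239]]
[[285.2, 170.4], [287.5, 181.2], [306.7, 152.9], [309.5, 163.7]] [[285.5, 171.5], [287.5, 182.5], [310.5, 157.9], [312.5, 171.1]]
```

carry_out([
  [[-0.043,0.0005,0,0,0,0,255],[-0.043,0.0005,0,0,0,0,255],[-0.043,0.0005,0,0,0,0,255],[-0.0,0,0,0,0,9,255],[0,0,0,0,0,9,255],[0,0,0,0,0,9,255],[0,0,0,0,0,9,255],[0,0,0,0,0,9,255]],
])

```text
time: 36.92
position: [0.415, 0.1488, 0.3246]
eef_rot: [1.515, -2.749, -0.0]
force: [0.6, -0.3, -0.6]
finger_gap: 0.0
```

carry_out([
  [[0,0,0,0,0,9,255],[0,0,0,0,0,9,255],[0,0,0,0,0,9,255],[0,0,0,0,0,9,255],[0,0,0,0,0,9,255],[0,0,0,0,0,0,255]],
])

```text
time: 37.67
position: [0.4151, 0.1488, 0.3249]
eef_rot: [0.358, -3.119, 0.001]
force: [-0.7, 0.2, -0.1]
finger_gap: 0.0002
```

```bash
python3 - <<'E'
from kp import *
plan([(*W(-.073,.155,.228),103,255),(*W(-.073,.01,.232),103,255)],vmax=.03)
E
```

```text
t 37.67 pos [0.4151 0.1488 0.3249] jaw 103.1 gap 0.0002 F [-0.7  0.2 -0.1]
[[[-0.0016, -0.0002, 0.0242, -0.0, -0.0, 0.0, 255.0], [-0.0016, -0.0001, 0.0242, -0.0, -0.0, 0.0, 255.0], [-0.0016, -0.0002, 0.0243, -0.0, -0.1, 0.1, 255.0], [-0.0016, -0.0001, 0.0242, -0.0, -0.0, 0.0, 255.0], [0.0, -0.029, -0.0008, -0.0, -0.0, 0.0, 255.0], [0.0, -0.029, -0.0008, -0.0, -0.0, 0.0, 255.0], [0.0, -0.029, -0.0008, -0.0, -0.0, 0.0, 255.0], [0.0001, -0.029, -0.0008, -0.0, -0.0, 0.0, 255.0]]]
[[[0.0, -0.029, -0.0007, -0.0, -0.0, 0.0, 255.0]]]
```

carry_out([
  [[-0.0016,0,0.0242,0,0,0,255],[-0.0016,0,0.0242,0,0,0,255],[-0.0016,0,0.0242,0,0,0,255],[-0.0016,0,0.0242,0,0,0,255],[0,-0.02,0,0,0,0,255],[0,-0.015,0,0,0,0,255],[0,-0.015,0,0,0,0,255],[0,0,0,0,0,0,255]],
])

```text
time: 38.67
position: [0.4331, 0.1011, 0.2294]
eef_rot: [0.355, -3.121, 0.0]
force: [-0.1, 0.7, 0.5]
finger_gap: 0.0001
```

carry_out([
  [[0,-0.015,0,0,0,0,255],[0,-0.015,0,0,0,0,255],[0,-0.015,0,0,0,0,255],[0,-0.015,-0.001,0,0,0,255],[0,-0.015,-0.001,0,0,0,255],[0,-0.015,-0.001,0,0,0,255],[0,0,0,0,0,0,255]],
])

```text
time: 39.55
position: [0.4533, 0.0131, 0.232]
eef_rot: [0.353, -3.121, -0.0]
force: [-0.3, 0.1, -0.4]
finger_gap: 0.0003
```

```bash
python3 - <<'E'
from kp import *
plan([])
ims=[]
pts=[W(-.078,-.038,.193),W(-.078,.05,.193)]
for n,b in(("top",(205,155,275,215)),("scene",(245,140,325,200))):
    p=env.capture(n); crop(p,"in_"+n,*b,5,proj(p,pts));ims.append(cv2.imread(f"pics/in_{n}.png"))
cv2.imwrite("pics/in8.png",np.hstack(ims))
E
```

```text
t 39.55 pos [0.4533 0.0131 0.232 ] jaw 102.9 gap 0.0003 F [-0.3  0.1 -0.4]
```

View pics/in8.png

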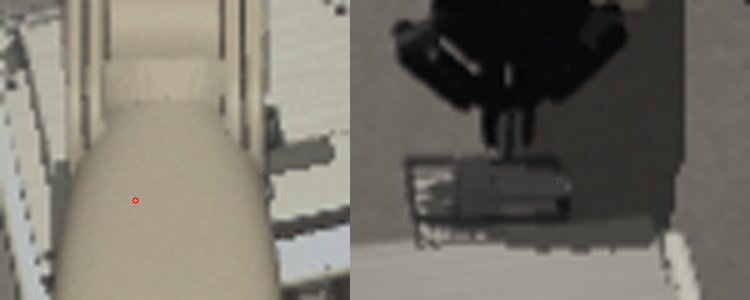

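carry_out([
  [[0,0,-0.04,0,0,0,255],[0,0,-0.045,0,0,0,255],[0,0.04,-0.045,0,0,0,255],[0,0.045,0,0,0,0,255],[0,0.045,0,0,0,0,255],[0,0.045,0,0,0,0,255],[0,0.045,0,0,0,0,255],[0,0.045,0,0,0,0,255]],
])

```text
time: 40.65
position: [0.3927, 0.2742, 0.3624]
eef_rot: [0.358, -3.121, -0.0]
force: [0.5, 1.2, 0.3]
finger_gap: 0.0003
```

```bash
python3 - <<'E'
from kp import *
plan([])
ims=[]
pts=[W(-.078+x,y,.193) for x in(-.021,.021) for y in(-.038,.05)]+[W(-.078+x,y,.193) for x in (-.008,.008) for y in(.01,.054)]
for n,b in(("top",(220,172,270,212)),("scene",(245,160,295,200))):
    p=env.capture(n); crop(p,"in_"+n,*b,8);ims.append(cv2.imread(f"pics/in_{n}.png")); print(n,((proj(p,pts)+.5-b[:2])*8).round().astype(int).tolist())
cv2.imwrite("pics/in9.png",np.vstack([np.hstack(ims),cv2.resize(p["image"][130:290,120:440,::-1],(800,400))[:280]]))
E
```

```text
t 40.65 pos [0.3927 0.2742 0.3624] jaw 103.1 gap 0.0003 F [0.5 1.2 0.3]
top [[315, 190], [107, 235], [294, 92], [87, 137], [195, 184], [91, 206], [187, 147], [84, 169]]
scene [[86, 110], [325, 87], [100, 197], [344, 174], [222, 124], [342, 113], [228, 157], [349, 146]]
```

View pics/in9.png

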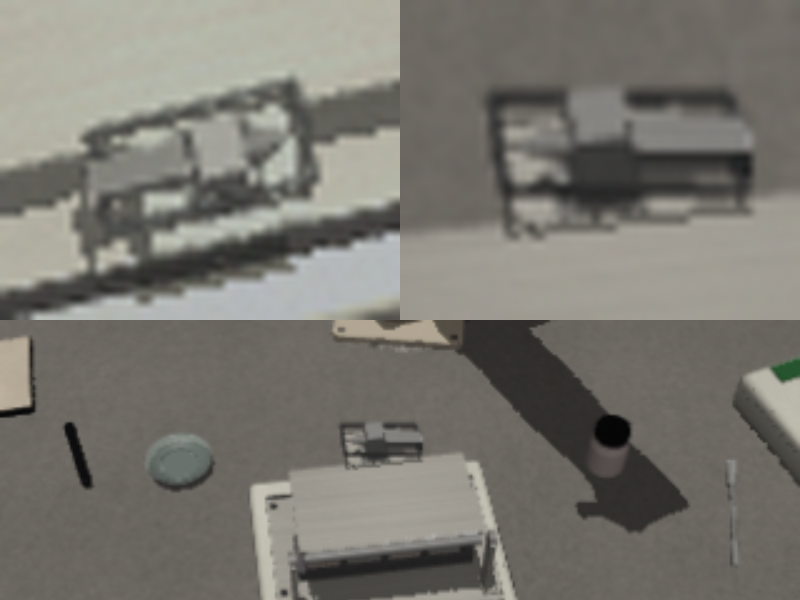

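```bash
python3 - <<'E'
from kp import *
plan([(*W(-.078,.11,.30),103,255),(*W(-.078,.11,.19),103,255),(*W(-.078,.075,.19),103,255)])
E
```

```text
t 40.75 pos [0.3922 0.2761 0.3617] jaw 103.4 gap -0.0 F [ 0.5 -0.3 -0.3]
[[[0.0012, -0.035, 0.0123, 0.0, -0.0, 0.1, 255.0], [0.0012, -0.035, 0.0123, 0.0, -0.0, 0.1, 255.0], [0.0011, -0.035, 0.0123, 0.0, -0.0, 0.1, 255.0], [0.0011, -0.035, 0.0123, 0.0, -0.0, 0.0, 255.0], [0.0011, -0.0349, 0.0123, 0.1, -0.1, 0.1, 255.0], [0.0, 0.0, 0.0367, -0.0, 0.0, -0.0, 255.0], [0.0, 0.0, 0.0367, -0.0, 0.0, -0.0, 255.0], [0.0, 0.0001, 0.0366, -0.0, 0.0, -0.0, 255.0]]]
[[[0.0001, -0.035, 0.0001, -0.0, 0.0, -0.0, 255.0]]]
```

carry_out([
  [[0.001,-0.035,0.0123,0,0,0,255],[0.001,-0.035,0.0123,0,0,0,255],[0.001,-0.035,0.0123,0,0,0,255],[0.001,-0.035,0.0123,0,0,0,255],[0.001,-0.034,0.0123,0,0,0,255],[0,0,0.0367,0,0,0,255],[0,0,0.0367,0,0,0,255],[0,0,0.0365,0,0,0,255]],
])

```text
time: 41.75
position: [0.4277, 0.1011, 0.1901]
eef_rot: [-0.355, 3.121, -0.0]
force: [0.8, 0.3, -0.3]
finger_gap: -0.0
```

carry_out([
  [[0,-0.015,0,0,0,0,255],[0,-0.012,0,0,0,0,255],[0,-0.006,0,0,0,0,255],[0,-0.002,0,0,0,0,255],[0,-0.002,0,0,0,0,255],[0,0,0,0,0,0,255]],
])

```text
time: 42.5
position: [0.4364, 0.0657, 0.1913]
eef_rot: [-0.356, 3.121, 0.0]
force: [0.2, 0.5, -0.2]
finger_gap: 0.0001
```

carry_out([
  [[0,-0.002,0,0,0,0,255],[0,-0.001,0,0,0,0,255],[0,-0.001,0,0,0,0,255],[0,0,0,0,0,0,255]],
])

```text
time: 43.0
position: [0.4372, 0.0617, 0.1911]
eef_rot: [0.356, -3.121, -0.0]
force: [0.2, -0.8, -0.8]
finger_gap: 0.0001
```

carry_out([
  [[0,-0.002,0,0,0,0,255],[0,-0.001,0,0,0,0,255],[0,-0.001,0,0,0,0,255],[0,0,0,0,0,0,255]],
])

```text
time: 43.5
position: [0.4382, 0.0578, 0.1911]
eef_rot: [0.356, -3.121, -0.0]
force: [-0.3, -0.2, 0.1]
finger_gap: -0.0
```

carry_out([
  [[0,-0.001,0,0,0,0,255],[0,-0.001,0,0,0,0,255],[0,-0.001,0,0,0,0,255],[0,0,0,0,0,0,255]],
])

```text
time: 44.0
position: [0.4385, 0.056, 0.1911]
eef_rot: [0.357, -3.121, -0.004]
force: [-1.6, 4.0, 1.0]
finger_gap: -0.0
```

carry_out([
  [[0,-0.001,0,0,0,0,255],[0,0,0,0,0,0,255],[0,0.01,0,0,0,0,255],[0,0.03,0,0,0,0,255],[0,0,-0.04,0,0,0,255],[0,0.04,-0.04,0,0,0,255],[0,0.045,0,0,0,0,255],[0,0.045,0,0,0,0,255]],
])

```text
time: 45.0
position: [0.401, 0.2207, 0.272]
eef_rot: [-0.354, 3.119, -0.001]
force: [1.4, 0.3, -0.1]
finger_gap: -0.0
```

```bash
python3 - <<'E'
from kp import *
plan([])
p=env.capture("scene");a=cv2.imread("pics/in_scene.png");crop(p,"fin",245,160,295,200,8);b=cv2.imread("pics/fin.png")
d=cv2.absdiff(a,b).max(2);print("changed px share",(d>40).mean(), "shift",cv2.phaseCorrelate(np.float32(a[60:240,60:370,0]),np.float32(b[60:240,60:370,0])))
t=env.capture("top");a=cv2.imread("pics/in_top.png");crop(t,"fin2",220,172,270,212,8);b=cv2.imread("pics/fin2.png");print((cv2.absdiff(a,b).max(2)>40).mean())
E
```

```text
t 45.0 pos [0.401  0.2207 0.272 ] jaw 103.0 gap -0.0 F [ 1.4  0.3 -0.1]
changed px share 5.46875e-05 shift ((0.009801688848170897, 0.026213706671569525), 0.8840077665117052)
0.001390625
```

```bash
python3 -c "
from bench import env
print(env.close_job())"
```

```text
the job is handed in; nothing more can be done
None
```

I loaded the shaker and handed the job in at about 45 s, well inside the 210 s limit; `close_job` gave no verdict.

- **Bottles:** I saw only two on the counter. I squared each one up in the jaws and put them in pockets 1 and 3. The first showed upright in its pocket in the pictures. The second I judged seated only by touch: it met the pocket floor at the expected height with 23 N. I had no clear picture of it afterwards because the keeper covers it.
- **Keeper:** I swung the plate down and pressed it home. It met a hard stop with the finger at 172.8 mm; the closed top face should be at 173 mm.
- **Pin:** I pushed it in from the shaker's +y side until the head met the post with 12 N. Once let go it sagged and rolled slightly in the hole's play.
- **Loop:** I swept it over the post and it snapped shut. The last picture showed it level around the post, with the end bar beyond the tip and the head against the post. A gentle push of about 4 N on the head afterwards moved nothing visible in the scene picture.

One check did not hold up: a re-check fit of the second bottle was off because the arm was in view, so I used the earlier measurement for it. The dish, marker, round jar and spatula looked in place in the last view. I did not check the other bystanders again, but the robot did not knowingly touch any of them.

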